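# Fill a narrow-necked vase with pebbles through a funnel

### The job

Get the green glass vase ready for its plant: take the steel funnel out of the drinking glass and seat it squarely in the neck of the vase, then pick up the jug and pour all six pebbles through the funnel into the vase. Put the empty jug gently back on the tray, upright, and leave the funnel in the vase, the drinking glass standing and the tin and the spoon where they are.

Things in the scene. Friction and masses are not known exactly. Their poses are not given: they have to be found in the camera images.
- tray: low wicker serving tray lying on the sideboard, 380 x 620 mm, woven rim 18 mm wide and 28 mm high all round, printed floor 6 mm above the sideboard. Origin: centre of its underside; x across the short side, away from the robot, y along the long side. It is fixed.
- jug: cream ceramic jug at the tray's -y end, 110 mm high, outer radius 36 mm at the foot, flaring straight to 47 mm at the rim; wall 4, bottom 6 mm; about 0.24 kg; the pebbles start in it. Origin: centre of its underside, z up. Lip on its +x side, strap handle on its -x side. Tipped lip down about its y axis it lets the first stones out from about 55 degrees on and is empty by 110 degrees.
- jug_handle (a point): middle of the upright bar of the jug's handle, at (-83, 0, 66) mm in the jug's frame. The bar is 16 mm wide along the jug's y (grip across this), 10 mm thick along x, free from 42 to 90 mm above the jug's underside, 38 mm from the jug's wall. To tip the jug far, take the bar with the hand leaning back about 45 degrees, fingers pointing down and towards the jug, and grip firmly (about 50 N).
- jug_lip (a point): tip of the jug's pouring lip, on its centre line, at (58, 0, 115) mm in the jug's frame.
- vase: green glass bottle vase, empty, loose on the tray, 115 mm high; body radius 46 to 48 mm up to 62 mm, sloping shoulder, straight neck from 85 to 115 mm, inner diameter 51 mm, wall 4 mm; inside bottom 10 mm up; about 0.65 kg. Origin: centre of its underside, z up. It stands near the middle of the tray or near its +y end; the drinking glass has the other place.
- vase_mouth (a point): centre of the vase's mouth, level with its rim, 115 mm above its underside.
- glass: plain clear drinking glass, loose on the tray, 105 mm high, outer radius 31 mm at the foot, 38 mm at the rim; the funnel hangs in its mouth at the start. Origin: centre of its underside, z up.
- funnel: wide steel funnel, about 0.11 kg, 88 mm high: spout 0 to 35 mm, outer radius 22.5 mm at its end, 23 mm above, inner diameter 41 mm; then a 45 degree cone to 65 mm outer radius at 78 mm and an upright rim to 88 mm; wall 2 mm. Origin: centre of the spout's end, z up. Seated in the vase, its cone on the rim of the neck, its origin is about 78 mm above the vase's underside.
- funnel_handle (a point): grip point on the funnel's flat handle, at (-98, 0, 82) mm in the funnel's frame. The handle is a level bar along the funnel's -x, 18 mm wide along y (grip it across this), 10 mm thick, running out to 120 mm from the funnel's axis.
- funnel_mouth (a point): centre of the funnel's wide mouth, level with its rim, 88 mm above its origin; the opening is 129 mm across. Three or more stones tipped in together often bridge over the spout and stay there (lifting and rocking the funnel by its handle may free them); one or two at a time run through in about half a second.
- pebble1: smooth grey river pebble, egg-shaped, 28 x 23 x 23 mm, mass about 18 g, in the jug at the start. Origin: its centre.
- pebble2: smooth grey river pebble, egg-shaped, 28 x 23 x 23 mm, mass about 18 g, in the jug at the start. Origin: its centre.
- pebble3: smooth grey river pebble, egg-shaped, 28 x 23 x 23 mm, mass about 18 g, in the jug at the start. Origin: its centre.
- pebble4: smooth grey river pebble, egg-shaped, 28 x 23 x 23 mm, mass about 18 g, in the jug at the start. Origin: its centre.
- pebble5: smooth grey river pebble, egg-shaped, 28 x 23 x 23 mm, mass about 18 g, in the jug at the start. Origin: its centre.
- pebble6: smooth grey river pebble, egg-shaped, 28 x 23 x 23 mm, mass about 18 g, in the jug at the start. Origin: its centre.
- tin: small round metal tin with its lid on, 60 mm high, 64 mm across, loose, standing at the far side of the tray; leave it. Origin: centre of its underside.
- spoon: steel spoon with a wooden handle, 170 mm long, loose, lying along the far side of the tray; leave it. Origin: under its middle.
There are look-alikes about, which are no part of the job. What is shaped like the vase but pink or red is not meant. Leave any yellow look-alike of the jug alone.

How it is judged:
By the outcome, as a careful person would: the job done as asked, in the order asked, and still so for the second after the job is handed in, with the robot touching nothing.
It also fails if it takes over 72 s, if anything falls off the work surface, if the arm or the gripper's body presses on something with over 40 N, if the wrist force passes 120 N, or if a joint passes its speed limit or range.

### The arm

A 6-joint arm with a two-finger parallel gripper is mounted at the origin on the work surface. World frame = base frame: x ahead of the robot, y to its left, z up, the work surface at z = 0. Lengths are in m, angles in rad, forces in N, time in s.
With the tool pointing down it reaches from about 0.35 to 0.975 m from the base axis. Payload 4.9 kg.
Tool frame: the origin (TCP) lies midway between the tips of the shut fingers; the grasp point (between the pads) lies 19 mm behind it (manip.pinch_z is the distance from the TCP to the grasp point, in m); z points along the fingers, y is the direction in which the jaws open and shut (so a half turn about z gives the same grasp; the last joint's range is limited). The gripper opens to 85 mm and grips with 20 to 120 N. Pads are 22 mm wide; open, the fingers measure 114 mm over their backs; the gripper's body (76 mm by 85 mm) begins 54 mm behind the grasp point. The pads swing forward as they close: fully open they stand 13 mm farther back than shut.
Start: joints at [-0.119, 0.053, 1.613, -0, 1.476, -0.119], TCP at [0.625, 0, 0.231] pointing down, gripper open.
Joint ranges: [-3.01, 3.01], [-1.01, 2.22], [0.06, 2.58], [-1.02, 4.17], [0.09, 2.62], [-3.14, 3.14]. Speed limits (rad/s): [2.57, 2.57, 3.14, 3.14, 3.14, 3.14].

### API

Orientations are given as a unit quaternion [w, x, y, z].
In Python, from plant import manip gives the robot as it stands.
- The arm moves only by the tool drive_tool, never from a script. Its argument "commands" is text: rows parted by semicolons, each of 5 numbers parted by spaces: the finger opening in mm, from 0 to 85.4, then the shift along the tool's x, y, z in units of 30 mm (1.0 is 30 mm), then the turn about the tool's z in degrees. A call has exactly 8 rows; each row shifts and turns the commanded pose from where the row before left it, along the tool's axes as they then stand; what a row does not reach is not made up. A row lasts 1/8 s, in which the tool goes at most 62.5 mm and 10.7 degrees, less where a joint would pass 70% of its speed; a pose out of reach is approached as far as the arm can. A call is refused whole if a number of a shift passes 1 or a number of a turn 10.7, either way. A call with a gripper value outside its range is refused whole. The fingers move at their own pace and stop on an object; the grip force is fixed at half the most. Time passes only in rows, so rows that do not move let the fingers close, or fill a call up. It gives the time, the measured TCP pose, the force and the opening at its end, in the units of the state.
- manip.state(): the state, without advancing time (a new reading comes with each control period).
- manip.grab_frame(name): name is "scene" or "side" or "wrist"; returns the picture (420x560x3 uint8, red, green, blue); there is no depth.
- manip.camera_params(name): a dict with "fx", "fy", "cx", "cy" (pixels), "distortion" ([k1, k2, p1, p2, k3] as OpenCV has them; the pictures are not rectified), "xyz" and "orientation" of the camera in the world. Camera axes: x right, y down, z forward; pixel columns grow to the right and rows downward; lengths in m; the calibration is good to about 2 mm. A picture is of the moment at which its call begins: read the wrist's pose just before it. camera_params takes no time and is no camera call; for the wrist camera it gives the pose at the moment of the call.
- manip.job_done(): hands the job in, once; it reports no verdict.
The state is a dict: "time": time; "joint_pos": joint angles; "joint_vel": joint speeds; "joint_efforts": joint torques, N m; "tool_pos": TCP position; "tool_rot": TCP orientation; "contact_force": force on the tool from outside, world axes, zero at the start; "ft_torque": the same for the moment, N m; "gripper_width": opening from 0.0 (shut) to 1.0 (fully open).
Only numpy, scipy, OpenCV 4.12 (cv2) and the standard library are available. Lean on these libraries where they do the work, as an engineer would, in place of code of your own. Each camera call takes 0.05 s, during which the arm holds its last target. There are 200 camera calls.

## Working session

There is one attempt and no reset: what is moved stays moved. The work goes in short steps, Python scripts to look and compute and a tool call to move; the robot and the scene stay as the last step left them, time stands still between calls to the robot, and variables do not carry over. Pictures are saved under pics/ and viewed, about 8 in all and at most 12, crops included, and the job is handed in when it is done.

Besides the shell and the picture viewer there is one more tool, called as name(argument=value, ...) on one line, values as JSON. drive_tool: Moves the arm, as the interface text tells. Its arguments: {"type":"object","properties":{"commands":{"type":"string"}},"required":["commands"]}

```bash
ls -la; mkdir -p pics; cat > h.py <<'E'
import numpy as np, cv2
from scipy.spatial.transform import Rotation as R
from plant import manip
def rot(q): return R.from_quat([q[1],q[2],q[3],q[0]]).as_matrix()
def grab(n,f=None):
    p=manip.camera_params(n); im=np.asarray(manip.grab_frame(n))
    if f: cv2.imwrite(f'pics/{f}.png',im[:,:,::-1])
    return im,p
def K(p): return np.array([[p['fx'],0,p['cx']],[0,p['fy'],p['cy']],[0,0,1.]])
def ray(p,uv):
    u=cv2.undistortPoints(np.array(uv,float).reshape(-1,1,2),K(p),np.array(p['distortion'],float))[:,0]
    d=np.c_[u,np.ones(len(u))]@rot(p['orientation']).T
    return np.array(p['xyz']),d
def onz(p,uv,z):
    o,d=ray(p,uv); return o+d*((z-o[2])/d[:,2])[:,None]
def proj(p,X):
    M=rot(p['orientation']); t=-M.T@np.array(p['xyz'])
    return cv2.projectPoints(np.array(X,float).reshape(-1,1,3),cv2.Rodrigues(M.T)[0],t,K(p),np.array(p['distortion'],float))[0][:,0]
E
python3 - <<'E'
from h import *
print([x for x in dir(manip) if x[0]!='_'], manip.pinch_z)
s=manip.state(); print({k:np.round(v,3) for k,v in s.items()})
a,p=grab('scene','scene0'); b,q=grab('side','side0')
for x in (p,q): print({k:np.round(v,3) for k,v in x.items()})
cv2.imwrite('pics/both0.png',cv2.resize(np.hstack([a,b]),None,fx=.714,fy=.714,interpolation=cv2.INTER_AREA)[:,:,::-1])
E
```

```text
total 12
drwxr-xr-x  3 agent agent 4096 Dec  5 00:11 .
drwxr-xr-x 23 root  root  4096 Dec  5 00:11 ..
drwxr-xr-x  2 agent agent 4096 Dec  5 00:11 pics
['IKError', 'camera_params', 'grab_frame', 'job_done', 'pinch_z', 'state'] 0.0187
{'time': np.float64(0.0), 'joint_pos': array([-0.119,  0.053,  1.614,  0.   ,  1.476, -0.119]), 'joint_vel': array([ 0.001, -0.002, -0.   ,  0.001,  0.001, -0.   ]), 'joint_efforts': array([ 0.0000e+00, -3.9367e+01, -3.7018e+01, -0.0000e+00,  7.0000e-03,
       -0.0000e+00]), 'tool_pos': array([0.624, 0.   , 0.23 ]), 'tool_rot': array([-0.001,  0.707,  0.707, -0.001]), 'contact_force': array([-0.146,  0.458, -0.204]), 'ft_torque': array([0.014, 0.012, 0.02 ]), 'gripper_width': np.float64(1.002)}
{'fx': np.float64(433.677), 'fy': np.float64(433.677), 'cx': np.float64(278.812), 'cy': np.float64(205.153), 'distortion': array([0.004, 0.   , 0.   , 0.   , 0.   ]), 'xyz': array([1.066, 0.043, 1.093]), 'orientation': array([-0.15 ,  0.543,  0.795, -0.224])}
{'fx': np.float64(447.002), 'fy': np.float64(447.002), 'cx': np.float64(280.177), 'cy': np.float64(199.308), 'distortion': array([-0.082,  0.   ,  0.   ,  0.   ,  0.   ]), 'xyz': array([ 0.283, -0.971,  1.17 ]), 'orientation': array([-0.322,  0.935, -0.14 ,  0.046])}
```

View pics/scene0.png

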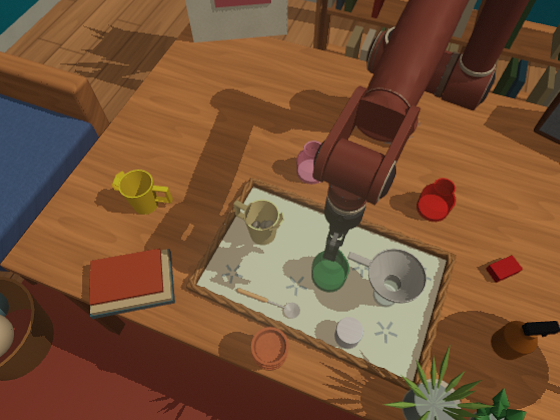

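View pics/side0.png

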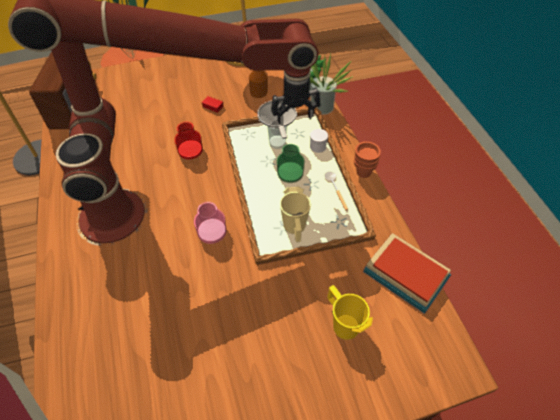

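drive_tool(commands="85 0 -1 -0.5 0;85 0 -1 -0.5 0;85 0 -1 0 0;85 0 -1 0 0;85 0 -1 0 0;85 0 -1 0 0;85 0 -1 0 0;85 0 -1 0 0")

```text
time: 1.1
tool_pos: [0.3838, 0.0001, 0.2607]
tool_rot: [-0.0, 0.707, 0.707, -0.0]
contact_force: [-0.1, -0.4, 1.6]
gripper_width: 0.993
```

```bash
python3 - <<'E'
from h import *
s=manip.state(); print({k:np.round(v,3) for k,v in s.items() if k in('time','joint_pos','tool_pos','tool_rot')})
a,p=grab('scene','scene1'); b,q=grab('side','side1')
A=cv2.resize(a[165:375,205:455],None,fx=2,fy=2,interpolation=cv2.INTER_CUBIC)
B=cv2.resize(b[75:285,220:370],None,fx=2,fy=2,interpolation=cv2.INTER_CUBIC)
cv2.imwrite('pics/crop1.png',np.hstack([A,B])[:,:,::-1])
E
```

```text
{'time': np.float64(1.1), 'joint_pos': array([-0.194, -0.593,  2.092,  0.   ,  1.644, -0.194]), 'tool_pos': array([0.384, 0.   , 0.261]), 'tool_rot': array([-0.   ,  0.707,  0.707, -0.   ])}
```

View pics/crop1.png

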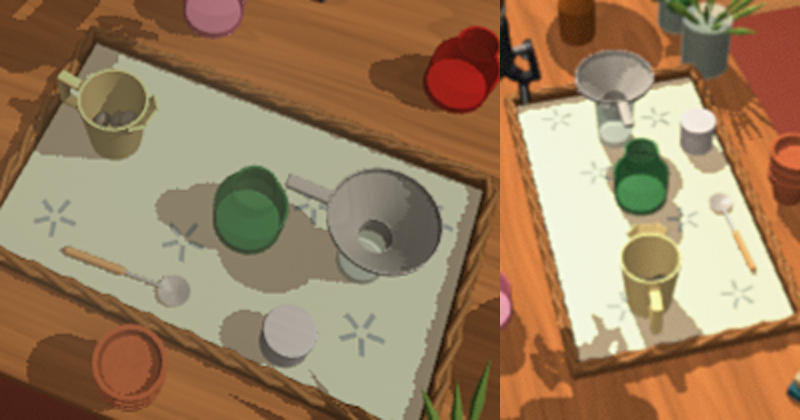

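```bash
cat >> h.py <<'E'
def tri(p,uv,q,wv):
    o1,d1=ray(p,[uv]);o2,d2=ray(q,[wv]);A=np.c_[d1[0],-d2[0]]
    t=np.linalg.lstsq(A,o2-o1,rcond=None)[0]; a=o1+t[0]*d1[0]; b=o2+t[1]*d2[0]
    return (a+b)/2, np.linalg.norm(a-b)
E
python3 - <<'E'
from h import *
p=manip.camera_params('scene');q=manip.camera_params('side')
S=lambda x,y:(205+x/2,165+y/2); D=lambda x,y:(220+(x-500)/2,75+y/2)
pts={'funnel rim':(S(385,221),D(615,77)),'fun handle end':(S(290,183),D(628,122)),'vase mouth':(S(249,187),D(643,153)),
'jug rim':(S(115,98),D(650,257)),'jug handle top end':(S(66,83),D(656,293)),'jug lip':(S(156,103),D(649,233)),'tin':(S(289,330),D(699,121)),
'tray far left in corner':(S(95,45),D(517,105))}
for k,(a,b) in pts.items():
    X,e=tri(p,a,q,b); print(k,X.round(3),'gap',e.round(4))
for z,k in ((.116,'jug rim'),(.151,'funnel rim'),(.121,'vase mouth'),(.145,'fun handle end'),(.121,'jug lip'),(.1,'jug handle top end')):
    print(k,onz(p,[pts[k][0]],z)[0].round(3),onz(q,[pts[k][1]],z)[0].round(3))
c=[S(97,40),S(0,210),S(488,182)]; print(onz(p,c,.028).round(3))
print(np.round(manip.camera_params('wrist')['xyz'],3))
E
```

```text
funnel rim [0.612 0.154 0.147] gap 0.0023
fun handle end [0.602 0.04  0.146] gap 0.0041
vase mouth [ 0.613 -0.006  0.117] gap 0.0015
jug rim [ 0.556 -0.209  0.115] gap 0.0023
jug handle top end [ 0.55  -0.276  0.11 ] gap 0.0114
jug lip [ 0.559 -0.162  0.123] gap 0.0262
tin [0.747 0.09  0.063] gap 0.0024
tray far left in corner [ 0.498 -0.159  0.332] gap 0.2301
jug rim [ 0.556 -0.208  0.116] [ 0.557 -0.211  0.116]
funnel rim [0.613 0.154 0.151] [0.611 0.149 0.151]
vase mouth [ 0.615 -0.007  0.121] [ 0.611 -0.009  0.121]
fun handle end [0.604 0.038 0.145] [0.602 0.043 0.145]
jug lip [ 0.546 -0.155  0.121] [ 0.568 -0.171  0.121]
jug handle top end [ 0.55  -0.282  0.1  ] [ 0.549 -0.265  0.1  ]
[[ 0.428 -0.294  0.028]
 [ 0.723 -0.307  0.028]
 [ 0.449  0.284  0.028]]
[0.384 0.077 0.403]
```

drive_tool(commands="60 0.23 0.92 0.375 0;60 0.23 0.92 0.375 0;60 0.23 0.92 0.375 0;60 0.23 0.92 0.375 0;60 0.23 0.92 0.375 0;60 0.23 0.92 0.375 0;60 0.23 0.92 0.375 0;60 0.23 0.89 0.4 5")

```text
time: 2.2
tool_pos: [0.6062, 0.0555, 0.1692]
tool_rot: [-0.0, 0.738, 0.675, -0.0]
contact_force: [0.5, 0.7, -0.4]
gripper_width: 0.703
```

```bash
python3 - <<'E'
from h import *
s=manip.state(); print({k:np.round(v,3) for k,v in s.items() if k in('time','joint_pos','tool_pos','tool_rot')})
a,p=grab('wrist','w1'); print(p['xyz'].round(3) if hasattr(p['xyz'],'round') else p['xyz'],p['orientation'],p['fx'])
print(proj(p,[[.603,.04,.145],[.6035,.055,.145],[.612,.153,.151],[.613,-.008,.121]]).round(0))
E
```

```text
{'time': np.float64(2.2), 'joint_pos': array([-0.031,  0.06 ,  1.711,  0.   ,  1.372,  0.059]), 'tool_pos': array([0.606, 0.056, 0.169]), 'tool_rot': array([-0.   ,  0.738,  0.675, -0.   ])}
[0.614 0.132 0.311] [ 0.15345668  0.98713217 -0.04430704 -0.00761631] 343.86695185477566
[[273. 278.]
 [271. 252.]
 [269.  50.]
 [295. 323.]]
```

View pics/w1.png

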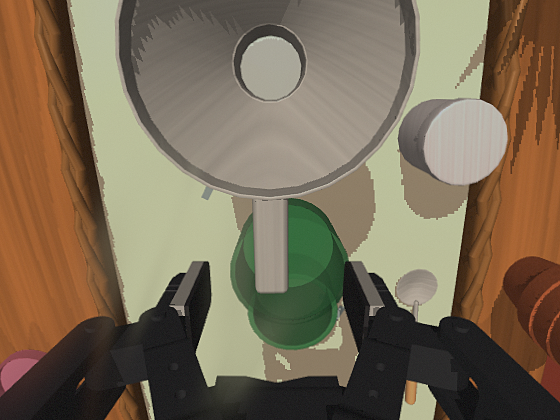

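drive_tool(commands="60 0 -0.08 0.75 0;60 0 0 0.75 0;60 0 0 0 0;0 0 0 0 0;0 0 0 0 0;0 0 0 0 0;0 0 0 0 0;0 0 0 0 0")

```text
time: 3.25
tool_pos: [0.6029, 0.0554, 0.1263]
tool_rot: [0.0, 0.737, 0.676, 0.0]
contact_force: [-0.4, -0.3, 1.7]
gripper_width: 0.192
```

drive_tool(commands="0 0 0 -0.5 0;0 0 0 -0.8 0;0 0 0 -0.8 0;0 0 0 -0.8 0;0 -0.8 0.07 0 0;0 -0.8 0.07 0 0;0 -0.8 0.07 0 0;0 -0.8 0.07 0 0")

```text
time: 4.25
tool_pos: [0.6023, -0.0417, 0.2131]
tool_rot: [0.0, 0.737, 0.676, -0.0]
contact_force: [0.2, -0.6, -0.2]
gripper_width: 0.197
```

drive_tool(commands="0 -0.8 0.07 0 0;0 -0.8 0.07 0 0;0 -0.54 0.07 0 0;0 0 0 0 0;0 0 0 0.3 0;0 0 0 0 0;0 0 0 0 0;0 0 0 0 0")

```text
time: 5.25
tool_pos: [0.6033, -0.1051, 0.2038]
tool_rot: [0.0, 0.737, 0.676, 0.0]
contact_force: [0.5, 0.8, -1.0]
gripper_width: 0.196
```

```bash
python3 - <<'E'
from h import *
s=manip.state(); print({k:np.round(v,3) for k,v in s.items() if k in('time','joint_pos','tool_pos','tool_rot','contact_force','ft_torque','gripper_width')})
a,p=grab('scene','scene2'); b,q=grab('side','side2'); c,r=grab('wrist','w2')
A=cv2.resize(a[165:345,235:435],None,fx=2,fy=2,interpolation=cv2.INTER_CUBIC)
B=cv2.resize(b[75:255,220:420],None,fx=2,fy=2,interpolation=cv2.INTER_CUBIC)
C=cv2.resize(c,(267,200)); C=np.hstack([C,np.zeros((200,533,3),np.uint8)])
cv2.imwrite('pics/crop2.png',np.vstack([np.hstack([A,B]),C])[:,:,::-1])
E
```

```text
{'time': np.float64(5.25), 'joint_pos': array([-0.294,  0.041,  1.671,  0.   ,  1.429, -0.207]), 'tool_pos': array([ 0.603, -0.105,  0.204]), 'tool_rot': array([0.   , 0.737, 0.676, 0.   ]), 'contact_force': array([ 0.497,  0.805, -0.97 ]), 'ft_torque': array([-0.122, -0.008,  0.033]), 'gripper_width': np.float64(0.196)}
```

View pics/crop2.png

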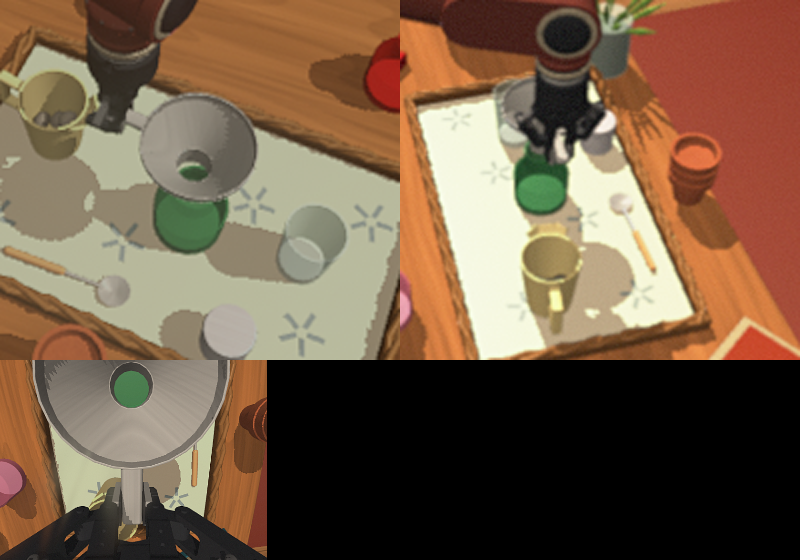

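```bash
python3 - <<'E'
from h import *
L=[]
for n in('scene','side'):
    p=manip.camera_params(n); im=cv2.imread(f'pics/{n}1.png'); h=cv2.cvtColor(im,cv2.COLOR_BGR2HSV)
    m=((h[...,0]>50)&(h[...,0]<85)&(h[...,1]>110)).astype(np.uint8)
    k,l,st,ce=cv2.connectedComponentsWithStats(m)
    i=min(range(1,k),key=lambda i:abs(ce[i]-((330,265) if n=='scene' else (290,160))).sum()+(st[i][4]<200)*999)
    ys,xs=np.where(l==i); o,d=ray(p,np.c_[xs,ys]); a=np.arctan2(d[:,1],d[:,0])%(2*np.pi)
    az=(np.percentile(a,.3)+np.percentile(a,99.7))/2; dist=.047/np.sin((np.percentile(a,99.7)-np.percentile(a,.3))/2); print(n,st[i],az,dist)
    L.append((o[:2],np.array([np.cos(az),np.sin(az)])))
(o1,d1),(o2,d2)=L; t=np.linalg.solve(np.c_[d1,-d2],o2-o1); print('vase axis',(o1+t[0]*d1).round(4),t)
p=manip.camera_params('scene'); print('funnel',onz(p,[(235+197.5/2,165+147/2)],.2275))
w=cv2.imread('pics/w2.png');h=cv2.cvtColor(w,cv2.COLOR_BGR2HSV)
m=((h[...,0]>45)&(h[...,0]<90)&(h[...,1]>80));m[140:]=0;ys,xs=np.where(m);print('green via spout',xs.mean(),ys.mean(),xs.min(),xs.max(),ys.min(),ys.max())
E
```

```text
scene [474 389  52  31 674] 2.1807050925127207 0.796386106749934
side [278 153  26  28 581] 1.2453232213010743 1.1736671287808227
vase axis [0.7682 0.4686] [0.51902051 1.51891065]
funnel [[ 0.61483902 -0.00735203  0.2275    ]]
green via spout 275.2165488944609 60.98199224982904 239 311 22 99
```

```bash
python3 - <<'E'
from h import *
L=[]
for n,(x0,x1,y0,y1) in(('scene',(300,358,240,300)),('side',(272,312,138,190))):
    p=manip.camera_params(n); im=cv2.imread(f'pics/{n}1.png').astype(int)
    m=np.zeros(im.shape[:2],bool); r=im[y0:y1,x0:x1]; m[y0:y1,x0:x1]=r[...,1]-r[...,2]>30
    ys,xs=np.where(m); print(n,xs.min(),xs.max(),ys.min(),ys.max(),len(xs))
    o,d=ray(p,np.c_[xs,ys]); a=np.arctan2(d[:,1],d[:,0])%(2*np.pi)
    lo,hi=np.percentile(a,[.3,99.7]); az=(lo+hi)/2
    L.append((o[:2],np.array([np.cos(az),np.sin(az)]))); print(.047/np.sin((hi-lo)/2))
(o1,d1),(o2,d2)=L; t=np.linalg.solve(np.c_[d1,-d2],o2-o1); print('vase axis',(o1+t[0]*d1).round(4),t)
E
```

```text
scene 313 348 248 289 765
0.5037384690656456
side 277 302 144 180 683
1.1252369300510756
vase axis [0.6094 0.0019] [0.45801873 1.02590486]
```

```bash
python3 - <<'E'
from h import *
a=cv2.imread('pics/scene1.png')[235:305,295:365];b=cv2.imread('pics/w1.png')[190:360,220:360];c=cv2.imread('pics/side1.png')[135:185,265:315]
f=lambda i,s:cv2.resize(i,s,interpolation=cv2.INTER_CUBIC)
cv2.imwrite('pics/crop3.png',np.hstack([f(a,(280,280)),f(b,(280,340))[:280] if 0 else f(b[60:],(280,220))[:220] if 0 else f(b[30:],(280,280)),f(c,(240,240)).repeat(1,0) if 0 else f(c,(240,280))]))
E
```

```text
(no output)
```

View pics/crop3.png

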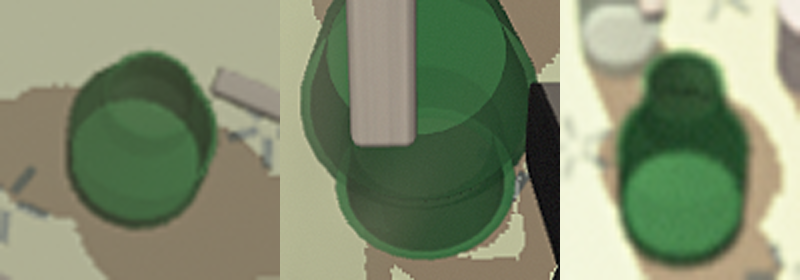

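```bash
python3 - <<'E'
from h import *
p=manip.camera_params('scene');q=manip.camera_params('side')
print('bottom scene',onz(p,[(328.75,275.5)],.016),'side',onz(q,[(290.6,170.7)],.016))
print(tri(p,(328.75,275.5),q,(290.6,170.7)))
t=np.linspace(0,2*np.pi,60)
w=dict(q); 
# wrist pose at w1
w=manip.camera_params('wrist'); w['xyz']=[.614,.132,.311]; w['orientation']=[.15345668,.98713217,-.04430704,-.00761631]
for c in((.613,-.008),(.611,-.004),(.613,-.012)):
    ring=np.c_[c[0]+.0295*np.cos(t),c[1]+.0295*np.sin(t),0*t+.121]
    for n,cam in(('w',w),('scene',p),('side',q)):
        u=proj(cam,ring); print(c,n,u.min(0).round(1),u.max(0).round(1))
E
```

```text
bottom scene [[0.61385418 0.00125865 0.016     ]] side [[0.61272312 0.00061519 0.016     ]]
(array([0.61319167, 0.0013507 , 0.01489611]), np.float64(0.0004598048249504127))
(0.613, -0.008) w [249.6 282.9] [339.8 358.7]
(0.613, -0.008) scene [317.1 246.6] [341.4 268.8]
(0.613, -0.008) side [282.9 144.7] [301.  157.7]
(0.611, -0.004) w [245.9 277.5] [336.6 354.2]
(0.611, -0.004) scene [319.  246.5] [343.2 268.6]
(0.611, -0.004) side [282. 144.] [300.1 157. ]
(0.613, -0.012) w [250.4 288.5] [340.  363.4]
(0.613, -0.012) scene [315.6 246.1] [339.8 268.2]
(0.613, -0.012) side [283.3 145.5] [301.4 158.6]
```

```bash
python3 - <<'E'
from h import *
w=manip.camera_params('wrist'); print(manip.state()['time']); t=np.linspace(0,2*np.pi,60)
for c in((.6118,-.0075),(.6148,-.0075)):
  for z,r in((.1395,.0205),(.1745,.0205)):
    u=proj(w,np.c_[c[0]+r*np.cos(t),c[1]+r*np.sin(t),0*t+z]); print(c,z,u.min(0).round(1),u.max(0).round(1))
  v=proj(w,[[.613,0,.016],[.613,0,.121]]);print(v.round(0))
E
```

```text
5.4
(0.6118, -0.0075) 0.1395 [239.1  19.9] [312.3  97.6]
(0.6118, -0.0075) 0.1745 [231.2   2.9] [319.8  97.4]
[[277.  66.]
 [277.  50.]]
(0.6148, -0.0075) 0.1395 [244.5  19.3] [317.7  97.1]
(0.6148, -0.0075) 0.1745 [237.7   2.3] [326.3  96.8]
[[277.  66.]
 [277.  50.]]
```

drive_tool(commands="0 0.29 0.02 0 0;0 0 0 0 0;0 0 0 0.3 0;0 0 0 0.3 0;0 0 0 0.25 0;0 0 0 0.25 0;0 0 0 0.25 0;0 0 0 0 0")

```text
time: 6.4
tool_pos: [0.604, -0.0967, 0.162]
tool_rot: [-0.001, 0.737, 0.676, -0.0]
contact_force: [0.2, -0.0, -0.9]
gripper_width: 0.197
```

drive_tool(commands="0 0 0 0.15 0;0 0 0 0.15 0;0 0 0 0.1 0;0 0 0 0 0;0 0 0 0 0;0 0 0 0 0;0 0 0 0 0;0 0 0 0 0")

```text
time: 7.4
tool_pos: [0.6046, -0.0968, 0.1511]
tool_rot: [0.0, 0.737, 0.676, 0.0]
contact_force: [1.1, -0.7, -1.6]
gripper_width: 0.198
```

drive_tool(commands="0 0 0 0.05 0;0 0 0 0.05 0;0 0 0 0 0;40 0 0 0 0;40 0 0 0 0;40 0 0 0 0;40 0 0 -0.5 0;40 0 0 -1 0")

```text
time: 8.4
tool_pos: [0.6037, -0.0966, 0.1928]
tool_rot: [-0.001, 0.737, 0.676, -0.001]
contact_force: [0.3, -0.3, 0.4]
gripper_width: 0.465
```

drive_tool(commands="40 0 -0.9 -1 -5;40 0 -0.9 -1 0;40 0 -0.9 -1 0;40 0 -0.9 -1 0;40 0 -0.9 -1 0;40 0 -0.9 -1 0;40 0 -0.9 -1 0;40 0 -0.9 -1 0")

```text
time: 9.4
tool_pos: [0.3874, -0.0942, 0.4355]
tool_rot: [0.001, 0.707, 0.707, 0.0]
contact_force: [-0.4, 0.1, 0.5]
gripper_width: 0.469
```

```bash
python3 - <<'E'
from h import *
s=manip.state(); print({k:np.round(v,3) for k,v in s.items() if k in('time','joint_pos','tool_pos','tool_rot')})
a,p=grab('scene','scene3'); b,q=grab('side','side3')
A=cv2.resize(a[165:345,235:435],None,fx=2,fy=2,interpolation=cv2.INTER_CUBIC)
B=cv2.resize(b[85:265,220:420],None,fx=2,fy=2,interpolation=cv2.INTER_CUBIC)
cv2.imwrite('pics/crop4.png',np.hstack([A,B])[:,:,::-1])
t=np.linspace(0,2*np.pi,60)
for c,n in((p,'scene'),(q,'side')):
    u=proj(c,np.c_[.613+.065*np.cos(t),.0005+.065*np.sin(t),0*t+.172]); print(n,u.min(0).round(1),u.max(0).round(1))
E
```

```text
{'time': np.float64(9.4), 'joint_pos': array([-0.426, -0.533,  1.769, -0.   ,  1.903, -0.426]), 'tool_pos': array([ 0.387, -0.094,  0.435]), 'tool_rot': array([0.001, 0.707, 0.707, 0.   ])}
scene [307.  225.2] [362.7 275.8]
side [271.  124.1] [311.9 152.8]
```

View pics/crop4.png

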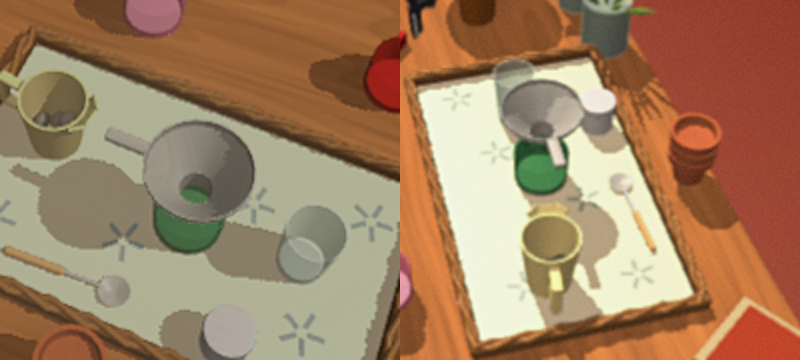

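drive_tool(commands="30 0.6 1 0 0;30 0.6 1 0 0;30 0.6 1 0 0;30 0.6 1 0 0;30 0.6 1 0 0;30 0.6 1 0 0;30 0.6 1 0 0;30 0.6 1 0 0")

```text
time: 10.5
tool_pos: [0.6299, 0.0505, 0.432]
tool_rot: [-0.0, 0.707, 0.707, -0.0]
contact_force: [0.6, -0.5, -0.2]
gripper_width: 0.351
```

drive_tool(commands="30 0 1 0 0;30 0 1 0 0;30 0 1 0 0;30 0 1 0 0;30 0 1 0 0;30 0 1 0 0;30 0 1 0 0;30 0 1 0 0")

```text
time: 11.5
tool_pos: [0.8698, 0.05, 0.4316]
tool_rot: [-0.0, 0.707, 0.707, -0.0]
contact_force: [-0.1, -0.2, -0.4]
gripper_width: 0.35
```

drive_tool(commands="30 0 1 0 0;30 0 1 0 0;30 0 1 0 0;30 0 1 0 0;30 0 1 0 0;30 0 1 0 0;30 0 1 0 0;30 0 1 0 0")

```text
time: 12.5
tool_pos: [0.9794, 0.0432, 0.38]
tool_rot: [0.034, 0.706, 0.706, 0.037]
contact_force: [-0.1, -0.6, -0.6]
gripper_width: 0.35
```

```bash
python3 - <<'E'
from h import *
s=manip.state(); print({k:np.round(v,3) for k,v in s.items() if k in('time','joint_pos','tool_pos','tool_rot')})
p=manip.camera_params('scene');q=manip.camera_params('side')
print(tri(p,(312,154),q,(211,235)), onz(p,[(312,175),(312,160),(437,205)],.0),onz(p,[(312,153),(437,205)],.115))
E
```

```text
{'time': np.float64(12.5), 'joint_pos': array([-0.034,  1.03 ,  0.055,  0.009,  1.957, -0.03 ]), 'tool_pos': array([0.979, 0.043, 0.38 ]), 'tool_rot': array([0.034, 0.706, 0.706, 0.037])}
(array([ 0.28341159, -0.17817782,  0.03860065]), np.float64(0.03769009254751528)) [[ 0.31224548 -0.14937963  0.        ]
 [ 0.25778753 -0.16831284  0.        ]
 [ 0.28114223  0.2285299   0.        ]] [[ 0.31926215 -0.15423667  0.115     ]
 [ 0.36365364  0.20902879  0.115     ]]
```

drive_tool(commands="30 0 1 -1 0;30 0 1 -1 0;30 0 1 -1 0;30 0 1 -1 0;30 0 1 -1 0;30 0 1 -1 0;30 0 1 -1 0;30 0 1 -1 0")

```text
time: 13.5
tool_pos: [0.95, 0.0326, 0.5349]
tool_rot: [0.094, 0.7, 0.7, 0.102]
contact_force: [-0.5, -1.0, -0.6]
gripper_width: 0.351
```

```bash
cat > st.py <<'E'
from h import *
s=manip.state(); M=rot(s['tool_rot'])
print({k:np.round(v,3) for k,v in s.items() if k in('time','joint_pos','tool_pos','tool_rot','contact_force','gripper_width')}); print('axes x,y,z:',M.T.round(3).tolist(),'tilt',np.degrees(np.arccos(-M[2,2])).round(1))
E
python3 st.py
```

```text
{'time': np.float64(13.5), 'joint_pos': array([-0.051,  0.87 ,  0.055,  0.027,  1.939, -0.038]), 'tool_pos': array([0.95 , 0.033, 0.535]), 'tool_rot': array([0.094, 0.7  , 0.7  , 0.102]), 'contact_force': array([-0.536, -1.001, -0.59 ]), 'gripper_width': np.float64(0.351)}
axes x,y,z: [[-0.002, 1.0, 0.011], [0.962, -0.002, 0.275], [0.275, 0.011, -0.961]] tilt 16.0
```

drive_tool(commands="30 0 1 -0.8 0;30 0 1 -0.8 0;30 0 1 -0.8 0;30 0 1 -0.8 0;30 0 1 -0.7 0;30 0 1 -0.7 0;30 0 1 -0.7 0;30 0 1 -0.7 0")

```text
time: 14.5
tool_pos: [0.9256, 0.0242, 0.6443]
tool_rot: [0.15, 0.69, 0.69, 0.161]
contact_force: [0.8, -0.6, 0.3]
gripper_width: 0.349
```

```bash
python3 st.py
```

```text
{'time': np.float64(14.5), 'joint_pos': array([-0.068,  0.758,  0.056,  0.048,  1.885, -0.043]), 'tool_pos': array([0.926, 0.024, 0.644]), 'tool_rot': array([0.15 , 0.69 , 0.69 , 0.161]), 'contact_force': array([ 0.751, -0.582,  0.252]), 'gripper_width': np.float64(0.349)}
axes x,y,z: [[-0.003, 1.0, 0.016], [0.903, -0.004, 0.429], [0.429, 0.016, -0.903]] tilt 25.4
```

drive_tool(commands="30 0 1 0 0;30 0 1 0 0;30 0 1 0 0;30 0 1 0 0;30 0 1 0 0;30 0 1 0 0;30 0 1 0 0;30 0 1 0 0")

```text
time: 15.5
tool_pos: [0.9811, 0.0198, 0.6378]
tool_rot: [0.197, 0.677, 0.677, 0.212]
contact_force: [-0.2, 0.5, -0.4]
gripper_width: 0.347
```

```bash
python3 st.py
```

```text
{'time': np.float64(15.5), 'joint_pos': array([-0.072,  0.79 ,  0.056,  0.059,  1.71 , -0.045]), 'tool_pos': array([0.981, 0.02 , 0.638]), 'tool_rot': array([0.197, 0.677, 0.677, 0.212]), 'contact_force': array([-0.151,  0.465, -0.415]), 'gripper_width': np.float64(0.347)}
axes x,y,z: [[-0.005, 1.0, 0.019], [0.833, -0.007, 0.554], [0.554, 0.019, -0.833]] tilt 33.6
```

drive_tool(commands="30 0 1 0 10;30 0.17 0.98 0 10;30 0.34 0.94 0 10;30 0.5 0.87 0 10;30 0.64 0.77 0 10;30 0.77 0.64 0 10;30 0.87 0.5 0 10;30 0.94 0.34 0 10")

```text
time: 16.5
tool_pos: [1.0137, 0.0156, 0.6625]
tool_rot: [0.019, 0.93, 0.078, 0.358]
contact_force: [0.3, 0.9, -0.5]
gripper_width: 0.35
```

drive_tool(commands="30 0.98 0.17 0 10;30 1 0 0 0;30 1 0 0 0;30 1 0 0 0;30 1 0 0 0;30 1 0 0 0;30 1 0 0 0;30 1 0 0 0")

```text
time: 17.5
tool_pos: [1.0254, 0.0117, 0.7118]
tool_rot: [-0.012, 0.905, -0.001, 0.424]
contact_force: [1.2, -0.4, 0.2]
gripper_width: 0.351
```

```bash
python3 st.py
```

```text
{'time': np.float64(17.5), 'joint_pos': array([-0.085,  0.766,  0.056,  0.087,  1.447,  1.518]), 'tool_pos': array([1.025, 0.012, 0.712]), 'tool_rot': array([-0.012,  0.905, -0.001,  0.424]), 'contact_force': array([ 1.247, -0.374,  0.239]), 'gripper_width': np.float64(0.351)}
axes x,y,z: [[0.64, -0.012, 0.768], [0.008, -1.0, -0.023], [0.768, 0.021, -0.64]] tilt 50.2
```

drive_tool(commands="30 1 0.4 0.3 0;30 1 0.4 0.3 0;30 1 0.4 0.3 0;30 1 0.4 0.3 0;30 1 0.4 0.3 0;30 1 0.4 0.3 0;30 1 0.4 0.3 0;30 1 0.4 0.3 0")

```text
time: 18.5
tool_pos: [1.0579, -0.0777, 0.7301]
tool_rot: [-0.01, 0.871, -0.003, 0.491]
contact_force: [-0.8, -0.2, 1.0]
gripper_width: 0.353
```

drive_tool(commands="30 1 0.4 0.5 0;30 1 0.4 0.5 0;30 1 0.4 0.5 0;30 1 0.4 0.5 0;30 1 0.4 0.5 0;30 1 0.4 0.5 0;30 1 0.4 0.5 0;30 1 0.4 0.5 0")

```text
time: 19.5
tool_pos: [1.0855, -0.1494, 0.7456]
tool_rot: [-0.002, 0.831, -0.008, 0.556]
contact_force: [-0.8, 0.4, 0.0]
gripper_width: 0.351
```

```bash
python3 st.py
```

```text
{'time': np.float64(19.5), 'joint_pos': array([-0.265,  0.812,  0.056,  0.265,  1.12 ,  1.366]), 'tool_pos': array([ 1.086, -0.149,  0.746]), 'tool_rot': array([-0.002,  0.831, -0.008,  0.556]), 'contact_force': array([-0.772,  0.38 ,  0.038]), 'gripper_width': np.float64(0.351)}
axes x,y,z: [[0.381, -0.016, 0.924], [-0.012, -1.0, -0.012], [0.924, -0.007, -0.381]] tilt 67.6
```

drive_tool(commands="30 1 0.4 0.6 0;30 1 0.4 0.6 0;30 1 0.4 0.6 0;30 1 0.4 0.6 0;30 1 0.4 0.6 0;30 1 0.4 0.6 0;30 -0.6 0.2 -0.5 0;30 -1 0.2 -0.7 0")

```text
time: 20.5
tool_pos: [1.0457, -0.205, 0.7298]
tool_rot: [0.007, 0.798, -0.014, 0.602]
contact_force: [0.2, -0.5, 0.9]
gripper_width: 0.352
```

```bash
python3 st.py
```

```text
{'time': np.float64(20.5), 'joint_pos': array([-0.341,  0.526,  0.56 ,  0.415,  0.82 ,  1.197]), 'tool_pos': array([ 1.046, -0.205,  0.73 ]), 'tool_rot': array([ 0.007,  0.798, -0.014,  0.602]), 'contact_force': array([ 0.197, -0.469,  0.9  ]), 'gripper_width': np.float64(0.352)}
axes x,y,z: [[0.274, -0.014, 0.962], [-0.031, -0.999, -0.005], [0.961, -0.028, -0.274]] tilt 74.1
```

drive_tool(commands="30 -0.98 0.2 -0.62 0;30 -0.98 0.2 -0.62 0;30 -0.98 0.2 -0.62 0;30 -0.98 0.2 -0.62 0;30 -0.98 0.2 -0.62 0;30 -0.98 0.2 -0.62 0;30 -0.98 0.2 -0.62 0;30 -0.98 0.2 -0.62 0")

```text
time: 21.5
tool_pos: [0.8353, -0.2453, 0.5453]
tool_rot: [0.007, 0.798, -0.014, 0.602]
contact_force: [0.1, -0.1, 0.2]
gripper_width: 0.353
```

```bash
python3 st.py
```

```text
{'time': np.float64(21.5), 'joint_pos': array([-0.518, -0.014,  1.498,  0.913,  0.605,  0.615]), 'tool_pos': array([ 0.835, -0.245,  0.545]), 'tool_rot': array([ 0.007,  0.798, -0.014,  0.602]), 'contact_force': array([ 0.087, -0.066,  0.186]), 'gripper_width': np.float64(0.353)}
axes x,y,z: [[0.275, -0.014, 0.961], [-0.032, -0.999, -0.005], [0.961, -0.029, -0.275]] tilt 74.0
```

drive_tool(commands="30 -0.96 0.14 -0.57 0;30 -0.96 0.14 -0.57 0;30 -0.96 0.14 -0.57 0;30 -0.96 0.14 -0.57 0;30 -0.96 0.14 -0.57 0;30 -0.96 0.14 -0.57 0;30 -0.96 0.14 -0.57 0;30 -0.96 0.14 -0.57 0")

```text
time: 22.5
tool_pos: [0.6395, -0.2719, 0.3614]
tool_rot: [0.008, 0.798, -0.014, 0.602]
contact_force: [0.6, -0.9, -0.3]
gripper_width: 0.353
```

```bash
python3 - <<'E'
exec(open('st.py').read())
a,p=grab('wrist','w5'); b,q=grab('side','side5')
B=cv2.resize(b[100:330,120:370],None,fx=1.83,fy=1.83,interpolation=cv2.INTER_CUBIC)[:420]
A=cv2.resize(a,(340,255)); A=np.vstack([A,np.zeros((B.shape[0]-255,340,3),np.uint8)])
cv2.imwrite('pics/crop5.png',np.hstack([B,A])[:,:,::-1])
for c in (p,q):print(proj(c,[[.5485,-.2917,.072],[.5485,-.2917,.1],[.556,-.209,.116]]).round(0).tolist())
E
```

```text
{'time': np.float64(22.5), 'joint_pos': array([-0.782, -0.318,  2.071,  1.356,  0.736,  0.04 ]), 'tool_pos': array([ 0.639, -0.272,  0.361]), 'tool_rot': array([ 0.008,  0.798, -0.014,  0.602]), 'contact_force': array([ 0.565, -0.892, -0.307]), 'gripper_width': np.float64(0.353)}
axes x,y,z: [[0.275, -0.013, 0.961], [-0.032, -0.999, -0.004], [0.961, -0.029, -0.275]] tilt 74.0
[[306.0, 616.0], [308.0, 613.0], [194.0, 601.0]]
[[301.0, 234.0], [301.0, 229.0], [295.0, 203.0]]
```

View pics/crop5.png

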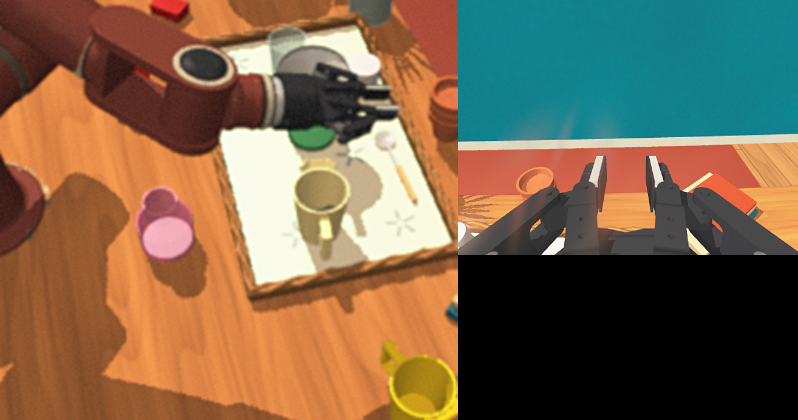

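drive_tool(commands="28 -0.915 0.07 -0.25 0;28 -0.915 0.07 -0.25 0;28 -0.915 0.07 -0.25 0;28 -0.915 0.07 -0.25 0;28 -0.915 0.07 -0.25 0;28 -0.915 0.07 -0.25 0;28 -0.915 0.07 -0.25 0;28 -0.915 0.07 -0.25 0")

```text
time: 23.6
tool_pos: [0.5222, -0.2847, 0.168]
tool_rot: [0.008, 0.798, -0.013, 0.602]
contact_force: [0.1, -1.3, -0.3]
gripper_width: 0.327
```

drive_tool(commands="28 -0.915 0.07 -0.25 0;28 -0.915 0.07 -0.25 0;28 -0.9 0.07 -0.25 0;28 0 0 0 0;28 0 0 0 0;28 0 0 0 0;28 0 0 0 0;28 0 0 0 0")

```text
time: 24.6
tool_pos: [0.4775, -0.2882, 0.0949]
tool_rot: [0.007, 0.799, -0.014, 0.602]
contact_force: [-0.1, 0.0, -0.1]
gripper_width: 0.326
```

```bash
python3 - <<'E'
exec(open('st.py').read())
a,p=grab('wrist','w6'); c,q=grab('scene','scene6')
A=cv2.resize(a,(448,336)); C=cv2.resize(c[150:260,220:335],None,fx=3,fy=3,interpolation=cv2.INTER_CUBIC)
cv2.imwrite('pics/crop6.png',np.hstack([A[:330],C])[:,:,::-1]); print(C.shape)
for d in (p,q):print(proj(d,[[.545,-.2905,.048],[.545,-.2905,.096],[.556,-.209,.116]]).round(0).tolist())
E
```

```text
{'time': np.float64(24.6), 'joint_pos': array([-1.144, -0.076,  2.411,  1.679,  1.052, -0.723]), 'tool_pos': array([ 0.478, -0.288,  0.095]), 'tool_rot': array([ 0.007,  0.799, -0.014,  0.602]), 'contact_force': array([-0.054,  0.014, -0.097]), 'gripper_width': np.float64(0.326)}
axes x,y,z: [[0.275, -0.013, 0.961], [-0.03, -1.0, -0.005], [0.961, -0.028, -0.276]] tilt 74.0
(330, 345, 3)
[[276.0, 253.0], [276.0, 195.0], [144.0, 161.0]]
[[238.0, 214.0], [236.0, 205.0], [262.0, 214.0]]
```

View pics/crop6.png

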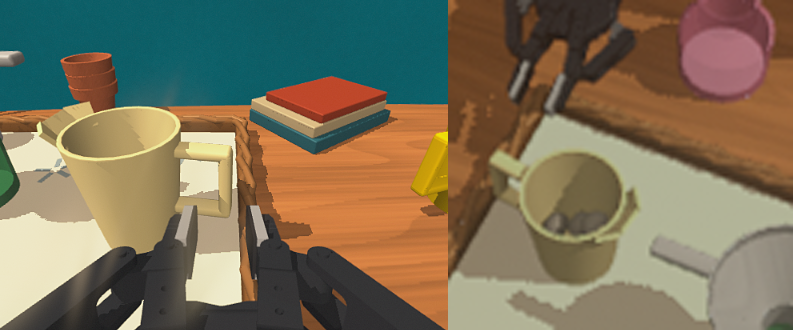

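drive_tool(commands="28 0 0.08 0.5 0;28 0 0.08 0.5 0;28 0 0 0.5 0;28 0 0 0.5 0;28 0 0 0.5 0;28 0 0 0.5 0;28 0 0 0 0;28 0 0 0 0")

```text
time: 25.7
tool_pos: [0.5635, -0.2952, 0.0693]
tool_rot: [0.007, 0.799, -0.014, 0.601]
contact_force: [0.9, -0.4, -0.2]
gripper_width: 0.329
```

drive_tool(commands="0 0 0 0 0;0 0 0 0 0;0 0 0 0 0;0 0 0 0 0;0 0 0 0 0;0 0 0 0 0;0 0 0 0 0;0 0 0 0 0")

```text
time: 26.7
tool_pos: [0.5636, -0.2955, 0.0694]
tool_rot: [0.007, 0.799, -0.014, 0.602]
contact_force: [-2.4, -0.4, -0.8]
gripper_width: 0.111
```

```bash
python3 - <<'E'
exec(open('st.py').read())
a,p=grab('wrist','w7'); c,q=grab('side','side7')
A=cv2.resize(a,(400,300)); C=cv2.resize(c[130:255,210:375],None,fx=2.4,fy=2.4,interpolation=cv2.INTER_CUBIC)
cv2.imwrite('pics/crop7.png',np.hstack([A,C])[:,:,::-1])
E
```

```text
{'time': np.float64(26.7), 'joint_pos': array([-0.954,  0.146,  2.25 ,  1.872,  0.933, -0.826]), 'tool_pos': array([ 0.564, -0.295,  0.069]), 'tool_rot': array([ 0.007,  0.799, -0.014,  0.602]), 'contact_force': array([-2.352, -0.396, -0.83 ]), 'gripper_width': np.float64(0.111)}
axes x,y,z: [[0.276, -0.014, 0.961], [-0.031, -1.0, -0.006], [0.961, -0.028, -0.276]] tilt 74.0
```

View pics/crop7.png

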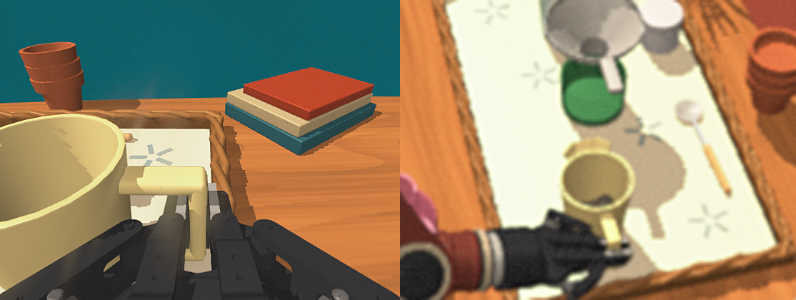

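```bash
cat > pour.py <<'E'
from h import *
s=manip.state(); M=rot(s['tool_rot']); T0=np.array(s['tool_pos'])
M0=np.array([[.276,-.014,.961],[-.031,-1,-.006],[.961,-.028,-.276]]).T; M0=np.linalg.svd(M0); M0=M0[0]@M0[2]
Tg=np.array([.5636,-.2955,.0694]); xj=-M0[:,1]*[1,1,0]; xj/=np.linalg.norm(xj); J0=np.c_[xj,np.cross([0,0,1],xj),[0,0,1]]
Oj=Tg-.0187*M0[:,2]+.083*xj; Oj[2]=.006
RJ=M0.T@J0; OJ=M0.T@(Oj-Tg)     # jug in tool frame
def pose(M,T): return M@RJ, T+M@OJ
a=np.linspace(0,2*np.pi,73)[:-1]
P=np.vstack([np.c_[36*np.cos(a),36*np.sin(a),0*a],np.c_[47*np.cos(a),47*np.sin(a),110+0*a],[[58,0,115]]])/1000
F=np.array([.613,.0005])
def want(th,back=.015,clear=.187):
    Mt=M0@R.from_euler('z',th,degrees=True).as_matrix(); Jr=Mt@RJ
    up=Jr[:,2]; tip=np.degrees(np.arccos(up[2])); g=-Jr[2,:2]/np.linalg.norm(Jr[2,:2]) if tip>3 else np.array([1,0])
    ex=Jr@np.array([.052*g[0],.052*g[1],.112]); h=(Jr@np.r_[g,0])[:2]+up[:2]; h/=np.linalg.norm(h)
    O=np.zeros(3); O[:2]=F-back*h-ex[:2]
    W=P@Jr.T+O; near=(np.linalg.norm(W[:,:2]-F,axis=1)<.075)|((W[:,1]<0)&(W[:,1]>-.135)&(abs(W[:,0]-.603)<.03))
    O[2]=clear-W[near,2].min(); T=O-Mt@OJ
    return Mt,T,tip,np.degrees(np.arctan2(g[1],g[0])),(O+ex)
E
python3 - <<'E'
from pour import *
print(Oj)
for th in(0,-30,-50,-60,-70,-80,-90,-100,-110,-120,-130):
    Mt,T,tip,g,e=want(th); print(th,'tip %.0f g %.0f'%(tip,g),'TCP',T.round(3),'exit',e.round(3))
E
```

```text
[ 0.54819737 -0.21201489  0.006     ]
0 tip nan g 0 TCP [ 0.626 -0.15   0.25 ] exit [ 0.613 -0.014  0.299]
-30 tip 29 g -4 TCP [ 0.644 -0.154  0.299] exit [ 0.614 -0.014  0.277]
-50 tip 48 g -7 TCP [ 0.655 -0.136  0.316] exit [ 0.614 -0.014  0.25 ]
-60 tip 57 g -9 TCP [ 0.66  -0.121  0.318] exit [ 0.615 -0.014  0.234]
-70 tip 67 g -11 TCP [ 0.664 -0.103  0.317] exit [ 0.615 -0.014  0.216]
-80 tip 76 g -13 TCP [ 0.667 -0.083  0.311] exit [ 0.616 -0.014  0.197]
-90 tip 86 g -15 TCP [ 0.669 -0.061  0.314] exit [ 0.617 -0.014  0.191]
-100 tip 95 g -18 TCP [ 0.669 -0.038  0.319] exit [ 0.617 -0.014  0.19 ]
-110 tip 104 g -21 TCP [ 0.668 -0.014  0.32 ] exit [ 0.618 -0.014  0.19 ]
-120 tip 113 g -25 TCP [0.666 0.009 0.317] exit [ 0.619 -0.013  0.188]
-130 tip 121 g -31 TCP [0.662 0.031 0.31 ] exit [ 0.62  -0.013  0.187]pour.py:13: RuntimeWarning: invalid value encountered in arccos
  up=Jr[:,2]; tip=np.degrees(np.arccos(up[2])); g=-Jr[2,:2]/np.linalg.norm(Jr[2,:2]) if tip>3 else np.array([1,0])
```

drive_tool(commands="0 0.3 0 -0.09 0;0 0.7 0 -0.2 0;0 0.95 0 -0.27 0;0 0.95 0 -0.27 0;0 0.95 0 -0.27 0;0 0.95 0 -0.27 0;0 0.95 0 -0.27 0;0 0.7 0 -0.2 0")

```text
time: 27.8
tool_pos: [0.5637, -0.296, 0.2718]
tool_rot: [0.007, 0.799, -0.013, 0.601]
contact_force: [-0.1, -0.2, -4.1]
gripper_width: 0.107
```

```bash
cat >> pour.py <<'E'
def th_now(): 
    D=M0.T@M; return np.degrees(np.arctan2(D[1,0]-D[0,1],D[0,0]+D[1,1]))
def rows(path):   # path: list of (theta, T)
    th,T,Mt=th_now(),T0,M
    for t2,T2 in path:
        print(('%.2f %.2f %.2f %.1f;')%(*(Mt.T@(T2-T)/.03),t2-th)); 
        Mt=Mt@R.from_euler('z',t2-th,degrees=True).as_matrix(); th,T=t2,T2
E
cat > lin.py <<'E'
import sys; from pour import *
# usage: lin.py theta n [zoff]
t2=float(sys.argv[1]); n=int(sys.argv[2]); zo=float(sys.argv[3]) if len(sys.argv)>3 else 0
t1=th_now(); _,T2,tip,g,e=want(t2); T2=T2+[0,0,zo]
print('time',s['time'],'TCP',T0.round(3),'th',t1.round(1),'->',T2.round(3),'tip %.0f'%tip,'grip',s['gripper_width'].round(3),'F',np.round(s['contact_force'],1),'j',np.round(s['joint_pos'],2))
rows([(t1+(t2-t1)*i/n,T0+(T2-T0)*i/n) for i in range(1,n+1)])
E
python3 -W ignore lin.py -46 10
```

```text
Traceback (most recent call last):
  File "lin.py", line 5, in <module>
    print('time',s['time'],'TCP',T0.round(3),'th',t1.round(1),'->',T2.round(3),'tip %.0f'%tip,'grip',s['gripper_width'].round(3),'F',np.round(s['contact_force'],1),'j',np.round(s['joint_pos'],2))
                                                                                                     ^^^^^^^^^^^^^^^^^^^^^^^^
AttributeError: 'float' object has no attribute 'round'
```

```bash
sed -i "s/s\['gripper_width'\].round(3)/round(float(s['gripper_width']),3)/" lin.py; python3 -W ignore lin.py -46 8
```

```text
time 27.8 TCP [ 0.564 -0.296  0.272] th -0.1 -> [ 0.653 -0.14   0.314] tip 44 grip 0.107 F [-0.1 -0.2 -4.1] j [-0.95 -0.33  2.24  1.48  0.88 -0.21]
0.26 -0.66 0.29 -5.7;
0.33 -0.63 0.29 -5.7;
0.39 -0.59 0.29 -5.7;
0.45 -0.55 0.29 -5.7;
0.50 -0.51 0.29 -5.7;
0.55 -0.45 0.29 -5.7;
0.59 -0.40 0.29 -5.7;
0.63 -0.34 0.29 -5.7;
```

drive_tool(commands="0 0.26 -0.66 0.29 -5.7;0 0.33 -0.63 0.29 -5.7;0 0.39 -0.59 0.29 -5.7;0 0.45 -0.55 0.29 -5.7;0 0.5 -0.51 0.29 -5.7;0 0.55 -0.45 0.29 -5.7;0 0.59 -0.4 0.29 -5.7;0 0.63 -0.34 0.29 -5.7")

```text
time: 28.8
tool_pos: [0.6529, -0.1396, 0.3125]
tool_rot: [0.24, 0.742, 0.298, 0.551]
contact_force: [-0.7, -0.0, -2.7]
gripper_width: 0.107
```

```bash
python3 -W ignore lin.py -64 8
```

```text
time 28.8 TCP [ 0.653 -0.14   0.313] th -45.8 -> [ 0.661 -0.114  0.318] tip 61 grip 0.107 F [-0.7 -0.  -2.7] j [-0.51 -0.41  2.22  1.43  0.47 -0.78]
0.10 -0.05 0.02 -2.3;
0.10 -0.05 0.02 -2.3;
0.10 -0.04 0.02 -2.3;
0.10 -0.04 0.02 -2.3;
0.10 -0.04 0.02 -2.3;
0.11 -0.03 0.02 -2.3;
0.11 -0.03 0.02 -2.3;
0.11 -0.02 0.02 -2.3;
```

drive_tool(commands="0 0.1 -0.05 0.02 -2.3;0 0.1 -0.05 0.02 -2.3;0 0.1 -0.04 0.02 -2.3;0 0.1 -0.04 0.02 -2.3;0 0.1 -0.04 0.02 -2.3;0 0.11 -0.03 0.02 -2.3;0 0.11 -0.03 0.02 -2.3;0 0.11 -0.02 0.02 -2.3")

```text
time: 29.8
tool_pos: [0.6607, -0.1155, 0.3196]
tool_rot: [0.325, 0.684, 0.412, 0.506]
contact_force: [0.1, 0.0, -3.2]
gripper_width: 0.111
```

```bash
python3 -W ignore lin.py -80 8; python3 -c "
from h import *
grab('scene','scA'); grab('side','siA')"
```

```text
time 29.8 TCP [ 0.661 -0.116  0.32 ] th -64.2 -> [ 0.667 -0.083  0.311] tip 76 grip 0.111 F [ 0.1  0.  -3.2] j [-0.45 -0.42  2.22  1.39  0.41 -1.04]
0.11 -0.09 0.03 -2.0;
0.11 -0.08 0.03 -2.0;
0.11 -0.08 0.03 -2.0;
0.12 -0.07 0.03 -2.0;
0.12 -0.07 0.03 -2.0;
0.12 -0.07 0.03 -2.0;
0.12 -0.06 0.03 -2.0;
0.13 -0.06 0.03 -2.0;
```

drive_tool(commands="0 0.11 -0.09 0.03 -2;0 0 0 0 0;0 0.11 -0.08 0.03 -2;0 0 0 0 0;0 0.11 -0.08 0.03 -2;0 0 0 0 0;0 0.12 -0.07 0.03 -2;0 0 0 0 0")

```text
time: 30.9
tool_pos: [0.6637, -0.0992, 0.315]
tool_rot: [0.359, 0.654, 0.458, 0.483]
contact_force: [0.6, -0.2, -3.0]
gripper_width: 0.108
```

drive_tool(commands="0 0.12 -0.07 0.03 -2;0 0 0 0 0;0 0.12 -0.07 0.03 -2;0 0 0 0 0;0 0.12 -0.06 0.03 -2;0 0 0 0 0;0 0.13 -0.06 0.03 -2;0 0 0 0 0")

```text
time: 31.9
tool_pos: [0.6666, -0.0831, 0.3105]
tool_rot: [0.392, 0.621, 0.503, 0.456]
contact_force: [-0.9, 0.5, -2.9]
gripper_width: 0.102
```

```bash
python3 -W ignore lin.py -96 8; python3 - <<'E'
from h import *
a,_=grab('scene','scB'); b,_=grab('side','siB')
A=cv2.resize(a[180:310,280:390],None,fx=3.5,fy=3.5,interpolation=cv2.INTER_CUBIC)
B=cv2.resize(b[90:220,235:345],None,fx=3.5,fy=3.5,interpolation=cv2.INTER_CUBIC)
cv2.imwrite('pics/cropB.png',np.hstack([A,B])[:,:,::-1])
E
```

```text
time 31.9 TCP [ 0.667 -0.083  0.31 ] th -80.0 -> [ 0.669 -0.047  0.318] tip 91 grip 0.102 F [-0.9  0.5 -2.9] j [-0.37 -0.41  2.23  1.42  0.33 -1.33]
0.15 0.00 -0.00 -2.0;
0.15 0.01 -0.00 -2.0;
0.15 0.01 -0.00 -2.0;
0.15 0.02 -0.00 -2.0;
0.15 0.02 -0.00 -2.0;
0.15 0.03 -0.00 -2.0;
0.15 0.03 -0.00 -2.0;
0.15 0.04 -0.00 -2.0;
```

View pics/cropB.png

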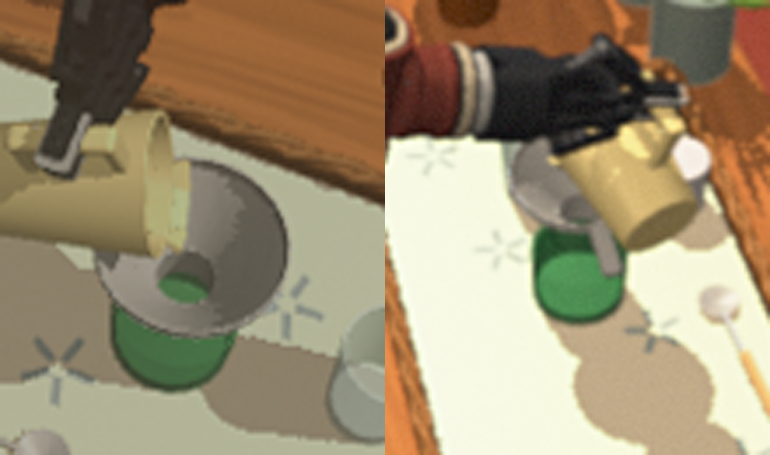

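drive_tool(commands="0 0.15 0 0 -2;0 0 0 0 0;0 0.15 0.01 0 -2;0 0 0 0 0;0 0.15 0.01 0 -2;0 0 0 0 0;0 0 0 0 0;0 0 0 0 0")

```text
time: 33.0
tool_pos: [0.6677, -0.0703, 0.3131]
tool_rot: [0.415, 0.594, 0.534, 0.435]
contact_force: [-1.0, -0.4, -4.3]
gripper_width: 0.107
```

drive_tool(commands="0 0.15 0.02 0 -2;0 0 0 0 0;0 0.15 0.02 0 -2;0 0 0 0 0;0 0.15 0.03 0 -2;0 0 0 0 0;0 0 0 0 0;0 0 0 0 0")

```text
time: 34.0
tool_pos: [0.6688, -0.0569, 0.3157]
tool_rot: [0.438, 0.565, 0.565, 0.413]
contact_force: [-0.5, 0.1, -4.3]
gripper_width: 0.111
```

```bash
python3 -W ignore lin.py -108 8; cat > cnt.py <<'E'
import sys; from h import *
# grey (stone) pixels seen in the vase body, and change in the funnel, against the picture before pouring
for n,(x0,x1,y0,y1) in(('scene',(312,350,262,292)),('side',(276,312,158,184))):
    im,_=grab(n,n[:2]+sys.argv[1]); r=im[y0:y1,x0:x1].astype(int); b=cv2.imread(f'pics/{n}3.png')[y0:y1,x0:x1,::-1].astype(int)
    ch=(abs(r-b).sum(2)>50); print(n,'changed',ch.sum(),'centroid',np.argwhere(ch).mean(0).round(1)+[y0,x0] if ch.any() else '', 'non-green', ((r[...,1]-r[...,0])<25)[ch].sum())
E
python3 cnt.py C
```

```text
time 34.0 TCP [ 0.669 -0.057  0.316] th -92.0 -> [ 0.669 -0.019  0.321] tip 102 grip 0.111 F [-0.5  0.1 -4.3] j [-0.31 -0.42  2.23  1.36  0.27 -1.46]
0.16 0.02 -0.01 -2.0;
0.16 0.03 -0.01 -2.0;
0.15 0.03 -0.01 -2.0;
0.15 0.04 -0.01 -2.0;
0.15 0.04 -0.01 -2.0;
0.15 0.05 -0.01 -2.0;
0.15 0.05 -0.01 -2.0;
0.15 0.06 -0.01 -2.0;
scene changed 0 centroid  non-green 0
side changed 69 centroid [162.2 298.1] non-green 66
```

drive_tool(commands="0 0.16 0.02 0 -2;0 0 0 0 0;0 0.16 0.03 0 -2;0 0 0 0 0;0 0.15 0.03 0 -2;0 0 0 0 0;0 0 0 0 0;0 0 0 0 0")

```text
time: 35.1
tool_pos: [0.6696, -0.0427, 0.3172]
tool_rot: [0.459, 0.535, 0.594, 0.389]
contact_force: [0.8, -0.0, -4.8]
gripper_width: 0.106
```

```bash
python3 cnt.py D
```

```text
scene changed 0 centroid  non-green 0
side changed 68 centroid [162.2 298.1] non-green 66
```

drive_tool(commands="0 0.15 0.04 0 -2;0 0 0 0 0;0 0.15 0.04 0 -2;0 0 0 0 0;0 0.15 0.05 0 -2;0 0 0 0 0;0 0 0 0 0;0 0 0 0 0")

```text
time: 36.2
tool_pos: [0.6705, -0.0288, 0.3188]
tool_rot: [0.478, 0.503, 0.621, 0.365]
contact_force: [-0.1, 0.4, -3.6]
gripper_width: 0.107
```

```bash
python3 -W ignore lin.py -116 8;python3 cnt.py E; python3 - <<'E'
from h import *
b=cv2.imread('pics/scB.png').astype(int)
for f in 'CDE':
    c=cv2.imread(f'pics/sc{f}.png').astype(int); d=abs(c-b).sum(2)>60; d=d[235:280,305:365]; print(f,d.sum(),(np.argwhere(d).mean(0)+[235,305]).round(0) if d.any() else '', (np.argwhere(d).max(0)+[235,305]) if d.any() else '')
E
```

```text
time 36.2 TCP [ 0.67  -0.029  0.319] th -104.0 -> [ 0.667 -0.     0.319] tip 109 grip 0.107 F [-0.1  0.4 -3.6] j [-0.24 -0.43  2.23  1.28  0.21 -1.58]
0.12 0.02 -0.02 -1.5;
0.11 0.03 -0.02 -1.5;
0.11 0.03 -0.02 -1.5;
0.11 0.03 -0.02 -1.5;
0.11 0.04 -0.02 -1.5;
0.11 0.04 -0.02 -1.5;
0.11 0.04 -0.02 -1.5;
0.11 0.04 -0.02 -1.5;
scene changed 52 centroid [268.5 333. ] non-green 51
side changed 137 centroid [165.7 295.7] non-green 63
C 111 [249. 322.] [259 333]
D 158 [248. 321.] [260 332]
E 369 [250. 328.] [277 362]
```

drive_tool(commands="0 0 0 0 0;0 0 0 0 0;0 0 0 0 0;0 0 0 0 0;0 0 0 0 0;0 0 0 0 0;0 0 0 0 0;0 0 0 0 0")

```text
time: 37.3
tool_pos: [0.6705, -0.0286, 0.3186]
tool_rot: [0.478, 0.503, 0.621, 0.365]
contact_force: [-0.2, 0.1, -3.1]
gripper_width: 0.103
```

```bash
python3 cnt.py F; python3 - <<'E'
from h import *
b=cv2.imread('pics/scB.png').astype(int)
c=cv2.imread(f'pics/scF.png').astype(int); d=abs(c-b).sum(2)>60; d=d[235:290,305:365]; print(d.sum())
print('\n'.join(''.join('#' if v else '.' for v in r) for r in d[10:]))
print(c[258:282:3,333].tolist(),b[258:282:3,333].tolist())
E
```

```text
scene changed 117 centroid [273.3 325. ] non-green 114
side changed 245 centroid [166.6 293.9] non-green 74
387
...................#.........###............................
...................####..#.#.###............................
..................##########.###............................
................#.####.#####.##..........................#..
................#.####..###...#..........................#..
#.................####....#..............................#..
##................######....#............................#..
.........##........#####...#####.........................#..
.#.......#########.###....####...........................#..
.#.#....##############.....###...##......................#..
...##...##.....#######......................................
..#.##..##.........##..............#....................#...
...####..#.........................#....................#...
....###.................................................#...
....###.............##..................................#...
.....##............##..................................#....
....###.....
[... 1306 characters left out ...]
.......................
..............######........................................
................####........................................
........................######..............................
........................#####...............................
............................................................
............................................................
............................................................
[[58, 76, 68], [73, 113, 77], [50, 62, 66], [114, 127, 132], [104, 116, 121], [112, 124, 130], [82, 106, 92], [63, 98, 66]] [[54, 77, 63], [76, 120, 80], [73, 115, 77], [115, 126, 134], [106, 117, 122], [112, 125, 130], [80, 101, 93], [69, 112, 71]]
```

```bash
python3 - <<'E'
from h import *
def sh(n,f,g,x0,x1,y0,y1):
    a=cv2.cvtColor(cv2.imread(f'pics/{f}.png'),6).astype(np.float32);b=cv2.cvtColor(cv2.imread(f'pics/{g}.png'),6).astype(np.float32)
    best=cv2.phaseCorrelate(a[y0:y1,x0:x1],b[y0:y1,x0:x1],cv2.createHanningWindow((x1-x0,y1-y0),5)); print(n,f,g,np.round(best[0],2),round(best[1],2))
for f in('scD','scE','scF'):
    sh('funnel right',"scB",f,335,372,235,285); sh('vase',"scB",f,305,352,268,296); sh('spoon/tray',"scB",f,240,300,290,320)
for f in('siD','siE','siF'): sh('side vase','siB',f,272,316,150,190)
def asc(f,g,x0,x1,y0,y1,t=45):
    c=cv2.imread(f'pics/{f}.png').astype(int);b=cv2.imread(f'pics/{g}.png').astype(int);d=(c-b).sum(2)[y0:y1,x0:x1]
    print('\n'.join(''.join('-' if v<-t else '+' if v>t else '.' for v in r) for r in d))
asc('siF','siB',262,318,140,190)
E
```

```text
funnel right scB scD [-0.02 -0.09] 0.99
vase scB scD [ 0. -0.] 0.98
spoon/tray scB scD [-0.02 -0.06] 0.97
funnel right scB scE [0.55 0.22] 0.99
vase scB scE [ 0.07 -0.08] 0.93
spoon/tray scB scE [-0.01 -0.03] 0.99
funnel right scB scF [0.48 0.  ] 0.97
vase scB scF [0.14 0.22] 1.01
spoon/tray scB scF [-0.03 -0.05] 0.98
side vase siB siD [ 0.5 -0. ] 0.77
side vase siB siE [0.77 0.02] 0.79
side vase siB siF [ 0.83 -0.01] 0.78
.......++..............--.....--------------------------
...............+..........++++.-------------------------
........-......+...........+++++..----------------------
.................+++.......+++++++.---------------------
........++........+++......++++++++.--------------------
........++...........++..+++++++++++..------------------
.........+.-.........+.++++.....+++++++.----------------
............-..........+++........++++++.---------------
.......................+...........++++++.-------------.
..................................-++++++.----------...+
............--.......--............++++++---.+.---..++++
...................................+++..--.+++
[... 1476 characters left out ...]
................
........................................................
........................................................
........................................................
........................................................
........................................................
........................................................
........................................................
........................................................
.....................................................--.
........................................................
........................................................
........................................................
```

```bash
python3 -W ignore lin.py -122 9 0.006
```

```text
time 37.4 TCP [ 0.67  -0.029  0.319] th -104.0 -> [0.665 0.013 0.322] tip 114 grip 0.107 F [ 0.  -0.  -2.1] j [-0.24 -0.43  2.23  1.28  0.21 -1.58]
0.15 0.04 -0.03 -2.0;
0.15 0.05 -0.03 -2.0;
0.15 0.05 -0.03 -2.0;
0.14 0.06 -0.03 -2.0;
0.14 0.06 -0.03 -2.0;
0.14 0.07 -0.03 -2.0;
0.14 0.07 -0.03 -2.0;
0.13 0.08 -0.03 -2.0;
0.13 0.08 -0.03 -2.0;
```

drive_tool(commands="0 0.15 0.04 -0.03 -2;0 0 0 0 0;0 0 0 0 0;0 0.15 0.05 -0.03 -2;0 0 0 0 0;0 0 0 0 0;0 0.14 0.05 -0.03 -2;0 0 0 0 0")

```text
time: 38.4
tool_pos: [0.6684, -0.0143, 0.3199]
tool_rot: [0.497, 0.469, 0.646, 0.339]
contact_force: [-1.3, -0.1, -2.7]
gripper_width: 0.103
```

drive_tool(commands="0 0 0 0 0;0 0.13 0.06 -0.03 -2;0 0 0 0 0;0 0 0 0 0;0 0.13 0.06 -0.03 -2;0 0 0 0 0;0 0 0 0 0;0 0 0 0 0")

```text
time: 39.4
tool_pos: [0.6671, -0.0062, 0.321]
tool_rot: [0.508, 0.447, 0.662, 0.322]
contact_force: [-0.3, -0.5, -2.7]
gripper_width: 0.105
```

```bash
python3 -W ignore lin.py -126 6 0.006; python3 cnt.py G; python3 - <<'E'
from h import *
def asc(f,g,x0,x1,y0,y1,t=45):
    c=cv2.imread(f'pics/{f}.png').astype(int);b=cv2.imread(f'pics/{g}.png').astype(int);d=(c-b).sum(2)[y0:y1,x0:x1]
    print('\n'.join(''.join('-' if v<-t else '+' if v>t else '.' for v in r) for r in d))
asc('scG','scene3',305,365,240,292); asc('siG','siF',265,312,140,184)
E
```

```text
time 39.4 TCP [ 0.667 -0.006  0.321] th -114.0 -> [0.664 0.022 0.319] tip 118 grip 0.105 F [-0.3 -0.5 -2.7] j [-0.18 -0.44  2.23  1.15  0.16 -1.61]
0.15 0.05 -0.02 -2.0;
0.15 0.05 -0.02 -2.0;
0.15 0.06 -0.02 -2.0;
0.14 0.06 -0.02 -2.0;
0.14 0.07 -0.02 -2.0;
0.14 0.07 -0.02 -2.0;
scene changed 118 centroid [273.4 325.1] non-green 114
side changed 246 centroid [166.5 293.7] non-green 74
...--------------------.------.++++++++++..+........-.......
+.----------------.....+.......++++++++++..++...............
-.--------------...........+++++++++++++...++...............
----------------............++++++++++++....................
----------------.............+++++++++++..+++...........-...
---------------...............++++++++++....................
-------------------...........+++++++++.....................
---------------------..........++++++++.....................
----------------------..........++++++...................-..
-------------------------........+++++...+...............-..
..------------------------........+++....................-..
..-----------------------.........+++....
[... 3871 characters left out ...]
............................
...............................................
...............................................
...............................................
...............................................
...............................................
...............................................
...............................................
...............................................
...............................................
...............................................
...............................................
...............................................
...............................................
...............................................
```

drive_tool(commands="0 0.15 0.05 -0.02 -2;0 0.15 0.05 -0.02 -2;0 0.15 0.06 -0.02 -2;0 0.14 0.06 -0.02 -2;0 0.14 0.07 -0.02 -2;0 0.14 0.07 -0.02 -2;0 0 0 0 0;0 0 0 0 0")

```text
time: 40.5
tool_pos: [0.6636, 0.0222, 0.319]
tool_rot: [0.539, 0.375, 0.705, 0.267]
contact_force: [-0.4, 0.1, -2.6]
gripper_width: 0.105
```

```bash
python3 cnt.py H; python3 - <<'E'
from h import *
print(np.round(manip.state()['joint_pos'],2))
F=[]
for i in range(6):
    F.append(manip.state()['contact_force']); manip.grab_frame('scene')
print(np.mean(F,0),np.std(F,0))
E
python3 -W ignore lin.py -60 9 0.012
```

```text
scene changed 115 centroid [273.1 325.4] non-green 111
side changed 249 centroid [166.7 293.5] non-green 73
[-0.11 -0.45  2.24  0.92  0.1  -1.56]
[ 0.13927207 -0.18792074 -2.82008925] [0.22120011 0.32395882 0.43707737]
time 40.9 TCP [0.664 0.022 0.319] th -126.0 -> [ 0.66  -0.121  0.33 ] tip 57 grip 0.104 F [ 0.6  0.  -3.3] j [-0.11 -0.45  2.24  0.92  0.1  -1.56]
-0.45 -0.28 -0.01 7.3;
-0.49 -0.22 -0.01 7.3;
-0.51 -0.15 -0.01 7.3;
-0.52 -0.09 -0.01 7.3;
-0.53 -0.02 -0.01 7.3;
-0.53 0.05 -0.01 7.3;
-0.52 0.12 -0.01 7.3;
-0.50 0.18 -0.01 7.3;
-0.47 0.24 -0.01 7.3;
```

drive_tool(commands="0 -0.51 -0.31 -0.01 8.2;0 -0.55 -0.24 -0.01 8.2;0 -0.57 -0.16 -0.01 8.2;0 -0.59 -0.09 -0.01 8.2;0 -0.6 -0.01 -0.01 8.2;0 -0.6 0.07 -0.01 8.2;0 -0.58 0.15 -0.01 8.2;0 -0.53 0.23 -0.01 8.2")

```text
time: 41.9
tool_pos: [0.6588, -0.1217, 0.3258]
tool_rot: [0.308, 0.698, 0.388, 0.516]
contact_force: [-0.9, -0.1, -2.8]
gripper_width: 0.105
```

```bash
cat > to.py <<'E'
import sys; from pour import *
# to.py theta n x y z : straight rows to a TCP place
t2,n,*X=map(float,sys.argv[1:]); n=int(n); X=np.array(X); t1=th_now()
print('time',s['time'],'TCP',T0.round(3),'th',t1.round(1),'grip',round(float(s['gripper_width']),3),'j',np.round(s['joint_pos'],2))
rows([(t1+(t2-t1)*i/n,T0+(X-T0)*i/n) for i in range(1,n+1)])
E
python3 to.py 0 8 .6 -.296 .3
```

```text
time 41.9 TCP [ 0.659 -0.122  0.326] th -60.2 grip 0.105 j [-0.47 -0.43  2.21  1.37  0.43 -0.95]
-0.72 0.23 -0.18 7.5;
-0.68 0.32 -0.18 7.5;
-0.63 0.40 -0.18 7.5;
-0.58 0.48 -0.18 7.5;
-0.51 0.55 -0.18 7.5;
-0.43 0.62 -0.18 7.5;
-0.35 0.67 -0.18 7.5;
-0.26 0.71 -0.18 7.5;
```

drive_tool(commands="0 -0.72 0.23 -0.18 7.5;0 -0.68 0.32 -0.18 7.5;0 -0.63 0.4 -0.18 7.5;0 -0.58 0.48 -0.18 7.5;0 -0.51 0.55 -0.18 7.5;0 -0.43 0.62 -0.18 7.5;0 -0.35 0.67 -0.18 7.5;0 -0.26 0.71 -0.18 7.7")

```text
time: 42.9
tool_pos: [0.6011, -0.2968, 0.2999]
tool_rot: [0.008, 0.799, -0.014, 0.601]
contact_force: [0.6, 0.1, -2.8]
gripper_width: 0.102
```

```bash
python3 to.py 0 8 .5636 -.2955 .09; python3 st.py; python3 - <<'E'
from h import *
a,p=grab('scene','scZ'); b,q=grab('side','siZ')
A=cv2.resize(a[150:300,230:380],(400,400),interpolation=cv2.INTER_CUBIC)
B=cv2.resize(b[110:260,230:380],(400,400),interpolation=cv2.INTER_CUBIC)
cv2.imwrite('pics/cropZ.png',np.hstack([A,B])[:,:,::-1])
E
```

```text
time 42.9 TCP [ 0.601 -0.297  0.3  ] th -0.1 grip 0.102 j [-0.88 -0.29  2.16  1.46  0.82 -0.14]
-0.88 0.00 0.09 0.0;
-0.88 0.00 0.09 0.0;
-0.88 0.00 0.09 0.0;
-0.88 0.00 0.09 0.0;
-0.88 0.00 0.09 0.0;
-0.88 0.00 0.09 0.0;
-0.88 0.00 0.09 0.0;
-0.88 0.00 0.09 0.0;
{'time': np.float64(42.9), 'joint_pos': array([-0.884, -0.289,  2.155,  1.459,  0.815, -0.142]), 'tool_pos': array([ 0.601, -0.297,  0.3  ]), 'tool_rot': array([ 0.008,  0.799, -0.014,  0.601]), 'contact_force': array([ 0.63 ,  0.137, -2.813]), 'gripper_width': np.float64(0.102)}
axes x,y,z: [[0.277, -0.012, 0.961], [-0.032, -0.999, -0.003], [0.96, -0.03, -0.278]] tilt 73.9
```

View pics/cropZ.png

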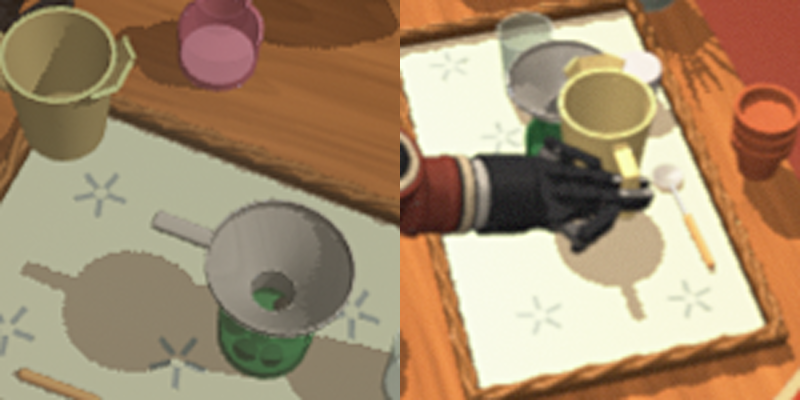

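drive_tool(commands="0 -0.88 0 0.09 0;0 -0.88 0 0.09 0;0 -0.88 0 0.09 0;0 -0.88 0 0.09 0;0 -0.88 0 0.09 0;0 -0.88 0 0.09 0;0 -0.88 0 0.09 0;0 -0.88 0 0.09 0")

```text
time: 44.0
tool_pos: [0.5642, -0.2939, 0.0906]
tool_rot: [0.01, 0.799, -0.011, 0.601]
contact_force: [-0.0, 0.1, -2.6]
gripper_width: 0.107
```

drive_tool(commands="0 -0.15 0 0.04 0;0 -0.12 0 0.03 0;0 -0.1 0 0.03 0;0 -0.08 0 0.02 0;0 -0.06 0 0.02 0;0 -0.05 0 0.01 0;0 0 0 0 0;0 0 0 0 0")

```text
time: 45.0
tool_pos: [0.5637, -0.2939, 0.0739]
tool_rot: [0.008, 0.799, -0.013, 0.602]
contact_force: [1.1, -0.1, -2.9]
gripper_width: 0.106
```

```bash
python3 to.py 0 4 .5636 -.2955 .0694; python3 - <<'E'
from h import *
p=manip.camera_params('scene'); print(onz(p,[(333,265)],.028),onz(p,[(333,265)],.105)); print(manip.state()['contact_force'])
c=cv2.imread('pics/scZ.png')[:,:,::-1].astype(int); b=cv2.imread('pics/scene3.png')[:,:,::-1].astype(int)
for im in(b,c): print('\n'.join(' '.join('%4d'%(im[y,x,1]-im[y,x,0]) for x in range(322,346)) for y in range(252,272,1))); print()
E
```

```text
time 45.0 TCP [ 0.564 -0.294  0.074] th -0.2 grip 0.106 j [-0.95  0.13  2.25  1.87  0.93 -0.82]
-0.04 0.01 0.01 0.1;
-0.04 0.01 0.01 0.1;
-0.04 0.01 0.01 0.1;
-0.04 0.01 0.01 0.1;
[[0.58658816 0.00302947 0.028     ]] [[0.62120775 0.00592944 0.105     ]]
[ 1.10977304 -0.09752878 -2.902241  ]
  -7   -6   -6   -7   -7   -6   -5   -5   -5   -5   -5   -5   -4   -5   -4   -6   -7   -6   -5   -4   -5   -4   -5   -4
  -6   -6   -7   -6   -3   -4   -4   -6   -5   -4   -4   -4   -4   -3   -5   -4   -5   -5   -5   -5   -4   -4   -5   -4
  -7   -7   -7   -3   -4   -5   -5   -5   -4   -3   -4   -4   -4   -4   -4   -4   -3   -3   -4   -5   -4   -4   -4   -4
  -6   -6   -7   -4   -5   -5   -5   -5   -4   -4   -4   -5   -4   -3   -4   -3   -4   -4   -4   -5   -5   -5   -4   -4
  -7   -6   -6   -5   -5   -5   -5   -5   -5   -6   -5   -5   -4   -4   -5   -3   -3   -4   -4   -4   -4   -5   -4   -4
  -7   -7   -7   -6   -6   -4   -2    1    1    1    1    0   -2   -4   -4   -3   -3   -3   -2   -5   -5   -5   -4   -4
  -6   -7   -6   -6   -4    2   10   15   18   17   16   13    8    5    1   -3   -4   -
[... 3292 characters left out ...]
   -6   -8   -7    2   11   17   10   -2   -5   -5   -5   -5   -4   -4   -5   -4   -4   -4   -4   -4
  -6   -6   -6   -7   -7   -6   -6   -6   -7   -8   -6   -5   -5   -4   -4   -4   -4   -6   -5   -5   -5   -5   -5   -3
  -6   -6   -5   -6   -6   -6   -7   -5   -6   -6   -6   -5   -5   -5   -5   -5   -5   -5   -5   -4   -5   -4   -4   -4
  -7   -7   -6   -7   -6   -6   -6   -6   -6   -5   -5   -5   -5   -6   -5   -5   -5   -5   -5   -4   -4   -5   -5   -4
  -5   -6   -6   -7   -5   -5   -6   -6   -5   -5   -6   -5   -5   -5   -4   -4   -5   -5   -5   -5   -4   -5   -5   -4
  -7   -7   -6   -6   -6   -5   -6   -6   -5   -6   -5   -5   -5   -5   -5   -5   -4   -6   -5   -4   -5   -6   -5   -4
```

drive_tool(commands="0 -0.04 0 0.01 0;0 -0.04 0 0.01 0;0 -0.03 0 0.01 0;0 -0.03 0 0.01 0;0 -0.02 0 0 0;0 0 0 0 0;0 0 0 0 0;0 0 0 0 0")

```text
time: 46.0
tool_pos: [0.5637, -0.294, 0.0695]
tool_rot: [0.008, 0.798, -0.012, 0.602]
contact_force: [-0.6, 0.1, 0.7]
gripper_width: 0.104
```

```bash
python3 st.py
```

```text
{'time': np.float64(46.0), 'joint_pos': array([-0.952,  0.145,  2.252,  1.875,  0.933, -0.832]), 'tool_pos': array([ 0.564, -0.294,  0.069]), 'tool_rot': array([ 0.008,  0.798, -0.012,  0.602]), 'contact_force': array([-0.597,  0.08 ,  0.684]), 'gripper_width': np.float64(0.104)}
axes x,y,z: [[0.275, -0.01, 0.961], [-0.03, -1.0, -0.002], [0.961, -0.028, -0.275]] tilt 74.0
```

drive_tool(commands="16 0 0 0 0;22 0 0 0 0;28 0 0 0 0;28 0 0 0 0;28 0 0 0 0;28 0 0 -0.2 0;28 0 0 -0.4 0;28 0 0 -0.5 0")

```text
time: 47.0
tool_pos: [0.5309, -0.2927, 0.0781]
tool_rot: [0.008, 0.799, -0.013, 0.602]
contact_force: [-0.6, 0.1, -0.4]
gripper_width: 0.327
```

drive_tool(commands="28 0 0 -0.6 0;28 0 0 -0.6 0;28 0 0 -0.6 0;28 0 0 -0.6 0;28 0.9 0 0 0;28 0.9 0 0 0;28 0.9 0 0 0;28 0.9 0 0 0")

```text
time: 48.0
tool_pos: [0.4917, -0.2919, 0.2023]
tool_rot: [0.008, 0.799, -0.013, 0.601]
contact_force: [-0.4, 0.3, 0.4]
gripper_width: 0.328
```

```bash
python3 st.py; python3 - <<'E'
from h import *
from scipy import ndimage
p=manip.camera_params('scene');q=manip.camera_params('side')
a,_=grab('scene','scEnd'); b,_=grab('side','siEnd'); w,_=grab('wrist','wEnd')
def d(im,f): return abs(im.astype(int)-cv2.imread(f'pics/{f}.png')[:,:,::-1].astype(int)).sum(2)
S=d(a,'scene3');B=d(b,'side3')
print('funnel/tin/spoon/glass shifts:')
def sh(n,im,f,x0,x1,y0,y1):
    A=cv2.cvtColor(cv2.imread(f'pics/{f}.png'),6).astype(np.float32)[y0:y1,x0:x1];C=cv2.cvtColor(im,7).astype(np.float32)[y0:y1,x0:x1]
    r=cv2.phaseCorrelate(A,C,cv2.createHanningWindow((x1-x0,y1-y0),5)); print(n,np.round(r[0],2),round(r[1],2))
sh('funnel sc',a,'scene3',285,372,218,285); sh('funnel si',b,'side3',262,322,118,160); sh('glass sc',a,'scene3',370,412,262,312); sh('tin',a,'scene3',330,370,310,350); sh('spoon',a,'scene3',235,303,282,325); sh('jug sc',a,'scene3',236,290,195,248); sh('jug si',b,'side3',275,315,185,240)
print('side stones in vase (drop in green):'); b3=cv2.imread('pics/side3.png')[:,:,::-1].astype(int)
y0,y1,x0,x1=152,186,272,312; D=(b.astype(int)-b3)[y0:y1,x0:x1].sum(2); m=D<-45; print(m.sum())
print('\n'.join(''.join('#' if v<-45 else '+' if v>45 else '.' for v in r) for r in D))
# tray: grey blobs new on the tray
n=S>70; n[:, :]=n; l,k=ndimage.label(n); 
for i in range(1,k+1):
    ys,xs=np.where(l==i)
    if len(ys)>14: print('scene change',len(ys),(xs.mean().round(),ys.mean().round()))
E
```

```text
{'time': np.float64(48.0), 'joint_pos': array([-1.111, -0.359,  2.392,  1.517,  1.015, -0.374]), 'tool_pos': array([ 0.492, -0.292,  0.202]), 'tool_rot': array([ 0.008,  0.799, -0.013,  0.601]), 'contact_force': array([-0.355,  0.283,  0.39 ]), 'gripper_width': np.float64(0.328)}
axes x,y,z: [[0.276, -0.01, 0.961], [-0.031, -1.0, -0.002], [0.961, -0.029, -0.277]] tilt 73.9
funnel/tin/spoon/glass shifts:
funnel sc [0.32 0.01] 0.9
funnel si [0.2  0.57] 1.04
glass sc [0.49 0.01] 1.0
tin [-0.02  0.01] 0.98
spoon [-0.05  0.5 ] 0.99
jug sc [ 1.24 -4.16] 0.44
jug si [-2.93 -0.15] 0.54
side stones in vase (drop in green):
205
.+..+++...+...++++++++++...###+++++.....
....++++...##.++++++++++++++.++++.......
......+..#.............+++++++++........
...+...........+++...##.+++++++.........
....+................##.++++++..........
.....................###++++++..........
.....................###.++++++.........
.....................####++++++.........
....+.................###.+++++.........
....+.................###.++++++........
......................####++++++........
...............###...##
[... 2576 characters left out ...]
loat64(480.0), np.float64(83.0))
scene change 707 (np.float64(234.0), np.float64(103.0))
scene change 70 (np.float64(398.0), np.float64(94.0))
scene change 1130 (np.float64(424.0), np.float64(120.0))
scene change 2617 (np.float64(157.0), np.float64(157.0))
scene change 710 (np.float64(376.0), np.float64(147.0))
scene change 97 (np.float64(397.0), np.float64(134.0))
scene change 37 (np.float64(188.0), np.float64(191.0))
scene change 165 (np.float64(273.0), np.float64(205.0))
scene change 191 (np.float64(264.0), np.float64(225.0))
scene change 234 (np.float64(248.0), np.float64(240.0))
scene change 20 (np.float64(248.0), np.float64(250.0))
scene change 30 (np.float64(244.0), np.float64(254.0))
```

```bash
python3 - <<'E'
from h import *
g=lambda f:cv2.cvtColor(cv2.imread(f'pics/{f}.png'),6).astype(np.float32)
T=np.linspace(0,2*np.pi,24,endpoint=False); C=np.array([.613,.0005,.172])
rows=[];rhs=[]
def edge(im,c,n,z=None):   # subpixel rim edge along the outward normal
    t=np.arange(-4,4.01,.1); P=c+t[:,None]*n; v=cv2.remap(im,P[:,0].astype(np.float32)[None],P[:,1].astype(np.float32)[None],1)[0]
    return np.convolve(v,np.ones(5)/5,'same')
for n,f0,f1 in(('scene','scene3','scEnd'),('side','side3','siEnd')):
    p=manip.camera_params(n); A,B=g(f0),g(f1); out=[]
    for th in T:
        X=C+.065*np.array([np.cos(th),np.sin(th),0]); u,u2=proj(p,[X,X+.002*np.array([-np.sin(th),np.cos(th),0])]); tn=u2-u; nn=np.array([-tn[1],tn[0]]); nn/=np.linalg.norm(nn)
        if nn@(u-proj(p,[C])[0])<0: nn=-nn
        a,b=edge(A,u,nn),edge(B,u,nn); k=range(-20,21)
        sc=[np.mean((a[25:-25]-b[25+s:len(b)-25+s])**2) for s in k]; s=k[int(np.argmin(sc))]*.1
        con=a.max()-a.min(); out.append((int(np.degrees(th)),s,int(con),round(float(min(sc)),0)))
        if con>30 and min(sc)<120 and abs(s)<1.9:
            J=[]
            for dX in np.eye(3)*.001: J.append((proj(p,[X+dX])[0]-u)@nn)
            J=np.array(J); r=X-C   # rigid: d = t + w x r, w=(wx,wy)
            rows.append(np.r_[J, J@np.cross([1,0,0],r)*1000, J@np.cross([0,1,0],r)*1000]); rhs.append(s)
    print(n,out)
rows=np.array(rows);rhs=np.array(rhs); sol,res,_,_=np.linalg.lstsq(rows,rhs,rcond=None)
keep=abs(rows@sol-rhs)<.4; sol=np.linalg.lstsq(rows[keep],rhs[keep],rcond=None)[0]
print(keep.sum(),len(rhs),'move mm',sol[:3].round(2),'tilt deg x,y',np.degrees(sol[3:]).round(2),'rms px',np.std(rows[keep]@sol-rhs[keep]).round(2))
E
```

```text
scene [(0, -0.2, 75, 66.0), (14, 0.1, 63, 4.0), (29, 0.1, 64, 11.0), (45, 0.4, 114, 18.0), (59, 0.2, 121, 5.0), (74, 0.30000000000000004, 120, 26.0), (90, 0.4, 120, 12.0), (105, 0.6000000000000001, 119, 14.0), (119, 0.1, 120, 7.0), (135, 0.0, 119, 5.0), (149, -0.2, 118, 6.0), (165, -0.2, 118, 4.0), (180, 0.0, 104, 2.0), (194, 0.0, 95, 3.0), (210, -0.1, 91, 5.0), (224, 0.0, 88, 24.0), (239, 0.0, 87, 3.0), (254, 0.0, 84, 3.0), (270, -0.6000000000000001, 63, 21.0), (285, -0.8, 86, 81.0), (299, -2.0, 87, 5.0), (315, -0.8, 69, 4.0), (330, -0.8, 77, 1.0), (344, -0.4, 82, 16.0)]
side [(0, -0.1, 132, 29.0), (14, -0.30000000000000004, 153, 23.0), (29, -0.30000000000000004, 151, 26.0), (45, -0.4, 151, 37.0), (59, -0.4, 156, 40.0), (74, -0.8, 156, 59.0), (90, -0.7000000000000001, 109, 41.0), (105, -0.6000000000000001, 109, 46.0), (119, -0.4, 104, 38.0), (135, -0.5, 78, 60.0), (149, -0.30000000000000004, 119, 64.0), (165, -0.7000000000000001, 169, 73.0), (180, -2.0, 163, 171.0), (194, -2.0, 124, 33.0), (210, -2.0, 77, 97.0), (224, -2.0, 101, 56.0), (239, -1.7000000000000002, 75, 30.0), (254, -2.0, 73, 192.0), (270, -1.4000000000000001, 91, 362.0), (285, -0.9, 129, 21.0), (299, -0.7000000000000001, 128, 21.0), (315, -0.4, 115, 17.0), (330, -0.2, 120, 25.0), (344, -0.9, 128, 43.0)]
37 41 move mm [-0.58  1.1  -0.79] tilt deg x,y [-2.81 -0.82] rms px 0.15
```

```bash
python3 - <<'E'
from h import *
p=manip.camera_params('scene');q=manip.camera_params('side')
print('side px of spout-seen stone if on the bottom',proj(q,[[.585,.003,.025],[.590,.0,.025]]).round(1),'bottom centre',proj(q,[[.613,0,.016]]).round(1))
def asc(f,g,x0,x1,y0,y1,ch,t):
    c=cv2.imread(f'pics/{f}.png').astype(int);b=cv2.imread(f'pics/{g}.png').astype(int);d=(c-b)[y0:y1,x0:x1,1]
    print('\n'.join(''.join('#' if v<-t else '+' if v>t else '.' for v in r) for r in d))
asc('siEnd','side3',276,308,160,182,1,12); print(); asc('scEnd','scene3',308,354,262,292,1,12)
E
```

```text
side px of spout-seen stone if on the bottom [[282.7 170.2]
 [284.4 170.5]] bottom centre [[290.7 170.8]]
+.................###.+++++.....
+........+........###.++++++....
+...........##...#####+++++++...
+...+.....####..######.++++++...
+..++...#######.#######++++++...
+..++.#################..#.++...
..+..######################.+...
.+.########################.+...
..#######..############.##..+...
..#######....##############.+...
...#####..++..#############.....
.....##..+.....###########.++...
.+.+.....+.++..##########..++...
++..++.+..+....########...+.++..
.+......+...+..#######.......+..
.+.+....+..++...######.++...+++.
......+.+.....+.######........++
..+.....++.......####.......++++
..++.......+..+..........+.+++..
....+.........+.+.............++
....+....................++++...
.....+..................+...++.+

.+.#.....................#####..+.............
....#...................#######++.............
...+##..................#######++.............
.....##.................######++++............
......##.................##..#................
.......##.......................
[... 442 characters left out ...]
.......############....###................
..........############........................
.........#########.....##.....................
.........#########...##.......................
.........##########..#........................
..........########..###.......................
..........########..##........................
...........#######.#########..................
..............#.....########..................
....................#######...................
......................####....................
..............................................
..............................................
..............................................
..............................................
```

```bash
python3 -c "
from h import *
print(manip.job_done(), manip.state()['time'])"
```

```text
the job is handed in; nothing more can be done
the job is handed in; nothing more can be done
```

I handed the job in at about 48 s. The funnel is in the vase neck, the pebbles are poured, and the jug is back on the tray upright with the hand clear of it. One check was off: the funnel ended up slightly tilted.

The move commands have no direct tilt. I leaned the hand to about 74° by pushing outward at full reach, took the jug's handle side-on, and tipped it to about 118° by turning the tool.

**Last checks:**
- **Jug:** it looked empty in both camera views after the pour. The reading on the wrist dropped by roughly the weight of six pebbles, though it was noisy. The tray took the jug's weight softly when I set it down, about 8 mm from where it started.
- **Pebbles:** several are visible on the bottom of the vase. The area they cover fits about five or six with overlap, but I could not count six one by one. No stones showed in the funnel's cone or on the tray. The grey patch seen through the spout matches a stone on the vase bottom.
- **Funnel (check that disagreed):** it sat level right after placing. At the end it measured about 3° of tilt, handle side up, a shift of about 1 mm and a small turn about its axis. This was probably from the stones landing, or a light touch of the jug. I judged that safer to leave than to push on.
- **Other things:** the tin had not moved. The spoon and the drinking glass measured about half a pixel (1 mm) of shift, which I take as measurement noise.

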